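# Wind the music box and set it playing

### The job

The music box in the quiet room has run down. Push the steel slide in its well fully over to the right-hand end (stop), as seen from the key side, and leave it there while you wind the big brass key clockwise, a part-turn at a time, until it is tight up against its end stop. Then push the slide fully back to the left-hand end (play) and shut the lid completely, leaving the bowl, the tumbler and the bottle standing where they are.

Things in the scene. Friction and masses are not known exactly. Their poses are not given: they have to be found in the camera images.
- music_box: Fixed wooden music box, 227 mm deep (x), 204 wide (y), 115 high; place and yaw vary. Origin on the table; x points from the key side (towards the robot) to the hinge side, y to the left seen from the key side, z up. Front face at x = -125 mm, 33 mm high; from its top edge a flat panel slopes up at 35 degrees from level to x = -8 mm, z = 115 mm. Behind that is the open well.
- key (a joint): Turn of the winding key in rad: 0 run down, grows as it is wound clockwise (seen facing the sloping panel), end stop at 4.4. Starts between 0 and 0.9. The spring's pull grows by 0.015 N m per rad; a friction clutch of 0.08 N m holds the key wherever it is let go, so winding takes 0.08 to 0.15 N m.
- key_grip (a point): Middle of the brass key's flat butterfly bow (76 mm long, 12 thick, 36 tall along the axis), 46 mm out from the panel; in the box frame (-93, 0, 112) mm. Its z is the key's axis, out of the panel, leaning 35 degrees from vertical to the key side; y runs along the bow, x through its thickness. These turn with the key; at joint 0 y is the box's y. Below the bow: 28 mm of stem.
- well_floor (a point): Middle of the floor of the well behind the panel, in the box frame at (47, 0, 71) mm, axes as the box's. The well is 94 mm (x) by 188 mm (y) inside and 44 mm deep; its walls are 8 mm thick, rim at z = 115 mm. At its back lies a fixed brass cylinder 18 mm thick, 150 mm long, along y at x = 78 mm in the box frame, top at z = 92 mm.
- slide (a joint): Position of the steel slide in m: 0 at the right-hand end (-y of the box), which is stop; 0.07 at the left-hand end (+y), which is play. It starts between 0.04 and 0.07, stays where it is left and takes about 2 N to push.
- slide_top (a point): Centre of the top of the steel slide's grip block, 22 mm (x) by 18 mm (y) by 30 mm high, which runs along the box's y at x = 34 mm in the well; its top is at z = 104 mm, 11 mm below the rim. Axes as the music box's.
- lid (a joint): Opening of the lid in rad: 0 shut flat on the rim, 2.0 fully open and leaning back; it starts between 1.75 and 1.98. A stiff hinge keeps it wherever it is left, about 2 N at its edge moves it.
- lid_edge (a point): Middle of the free edge of the wooden lid: 110 mm from hinge to edge, 204 wide, 10 thick, with a small brass lip 10 mm beyond the edge. The point is 110 mm from the hinge, half-way through the thickness. Its x axis points from edge to hinge along the lid, its z out of the outer face (up when shut, away from the key side when open).
- lid_hinge (a point): Middle of the lid's hinge line, in the music box frame at (102, 0, 115.5) mm; the hinge runs along the box's y. With the lid shut its underside is at this height.
- bowl: Bystander: brass singing bowl, 116 mm across, 55 mm high, left of the music box. Origin under its centre.
- tumbler: Bystander: amber glass tumbler, 76 mm across, 95 mm high, right of the music box. Origin under its centre.
- bottle: Bystander: clear bottle with a white cap, 56 mm across, 140 mm high, right of the music box towards the back. Origin under its centre.

How it is judged:
On the way, in this order (a step that is already met when the one before it is completed fails the run):
1. the slide is at the right-hand (stop) end (value of joint slide below 0.01 m), for 0.2 s.
2. the key is wound tight with the slide still at stop (value of joint key above 4.1 rad and value of joint slide below 0.01 m), for 0.2 s.
3. the slide is at the left-hand (play) end with the key still tight (value of joint slide above 0.06 m and value of joint key above 4.1 rad), for 0.2 s.
At the end, for the whole second after the job is handed in: The key is within 0.3 rad of its end stop (joint above 4.1), the slide within 10 mm of its left-hand end (joint above 0.06), the lid shut to within 0.06 rad and still, and the bowl, tumbler and bottle upright (within 0.2 rad) and within 30 mm of where they stood (all of step 3 and value of joint lid below 0.06 rad and velocity of joint lid between -0.05 and 0.05 rad/s and distance of each of bowl, tumbler, bottle from where it was at the start of the episode below 0.03 m and angle between each of bowl, tumbler, bottle's own z axis and vertical below 0.2 rad); the robot touches nothing.
It fails at once if the bowl is pushed more than 30 mm or tipped (distance of bowl from where it was at the start of the episode above 0.03 m or angle between bowl's own z axis and vertical above 0.2 rad).
It fails at once if the tumbler is pushed more than 30 mm or tipped (distance of tumbler from where it was at the start of the episode above 0.03 m or angle between tumbler's own z axis and vertical above 0.2 rad).
It fails at once if the bottle is pushed more than 30 mm or tipped (distance of bottle from where it was at the start of the episode above 0.03 m or angle between bottle's own z axis and vertical above 0.2 rad).
It also fails if it takes over 72 s, if anything falls off the work surface, if the arm or the gripper's body presses on something with over 40 N, if the wrist force passes 120 N, or if a joint passes its speed limit or range.

### The arm

A 7-joint arm with a two-finger parallel gripper is mounted at the origin on the work surface. World frame = base frame: x ahead of the robot, y to its left, z up, the work surface at z = 0. Lengths are in m, angles in rad, forces in N, time in s.
With the tool pointing down it reaches from about 0.425 to 0.875 m from the base axis. Payload 8.4 kg.
Tool frame: the origin (TCP) lies between the finger pads; the fingertips stand bot.tip_reach ahead of it and the grasp point (between the pads) lies 6 mm ahead of it (bot.tip_reach is the distance from the TCP to the fingertips, in m); z points along the fingers, y is the line along which they close (so a half turn about z gives the same grasp; the last joint's range is limited). The gripper opens to 85 mm and grips with 20 to 120 N. Pads are 22 mm wide; open, the fingers measure 114 mm over their backs; the gripper's body (76 mm by 85 mm) begins 54 mm behind the grasp point. The pads swing forward as they close: fully open they stand 13 mm farther back than shut.
Start: joints at [1.217, 0.333, 0.04, 1.465, -0.013, 1.343, -0.059], TCP at [0.164, -0.629, 0.256] pointing down, gripper open.
Joint ranges: [-2.58, 2.58], [-0.38, 2.09], [-1.3, 1.39], [0.25, 2.4], [-1.5, 4.64], [0.08, 2.09], [-2.65, 2.65]. Speed limits (rad/s): [2.22, 2.22, 2.79, 2.79, 3.14, 3.14, 3.14].

### API

Orientations are given as [roll, pitch, yaw] about the fixed x, y, z axes, in that order (R = Rz(yaw) Ry(pitch) Rx(roll)).
In Python, from bench import bot, vision gives the robot as it stands.
- The arm moves only by the tool send_rows, never from a script. Its argument "rows" is a list of rows, each an object of numbers: "gripper": the finger opening in mm, from 0 to 85.4; "dx", "dy", "dz": the shift along the tool's x, y, z in mm; "wx", "wy", "wz": the turn, a rotation vector about the tool's x, y, z in rad. A call has 1 to 5 rows; each row is the pose to reach, as a shift and turn from the pose commanded when the call began, along the tool's axes at that moment; what a row does not reach only later rows make up. A row lasts 1/10 s, in which the tool goes at most 50 mm and 8.59 degrees, less where a joint would pass 70% of its speed; a pose out of reach is approached as far as the arm can. A call with a gripper value outside its range is refused whole. The fingers move at their own pace and stop on an object; the grip force is fixed at half the most. Time passes only in rows, so rows that repeat a pose let the fingers close. It gives the time, the measured TCP pose, the force, the opening and the grip force at its end, in the units of the state.
- bot.sense(): the state, without advancing time (a new reading comes with each control period).
- vision.grab_frame(name): name is "side" or "top"; returns the picture (400x640x3 uint8, red, green, blue); there is no depth.
- vision.camera_model(name): a dict with "mtx" (3x3 intrinsics, pixels), "dist_coeffs" ([k1, k2, p1, p2, k3] as OpenCV has them; the pictures are not rectified), "rvec" (rotation vector, rad) and "tvec" (3), from world to camera coordinates, as OpenCV has them. Camera axes: x right, y down, z forward; pixel columns grow to the right and rows downward; lengths in m; the calibration is good to about 2 mm. A picture is of the moment at which its call begins. camera_model takes no time and is no camera call.
- bot.sign_off(): hands the job in; it is judged then, once.
The state is a dict: "clock": time; "joint_positions": joint angles; "joint_velocities": joint speeds; "joint_torque": joint torques, N m; "position": TCP position; "tcp_rot": TCP orientation; "force": force on the tool from outside, world axes, zero at the start; "wrist_torque": the same for the moment, N m; "gripper_width": finger opening in m; "grip_force": force on a finger pad.
Only numpy, scipy, OpenCV 4.12 (cv2) and the standard library are available. Lean on these libraries where they do the work, as an engineer would, in place of code of your own. Each camera call takes 0.05 s, during which the arm holds its last target. There are 200 camera calls.

## Working session

There is one attempt and no reset: what is moved stays moved. The work goes in short steps, Python scripts to look and compute and a tool call to move; the robot and the scene stay as the last step left them, time stands still between calls to the robot, and variables do not carry over. Pictures are saved under pics/ and viewed, at most 10 in all, crops included, and the job is handed in when it is done.

Besides the shell and the picture viewer there is one more tool, called as name(argument=value, ...), one argument or row to a line, values as JSON. send_rows: Moves the arm, as the interface text tells. Its arguments: {"type":"object","properties":{"rows":{"type":"array","items":{"type":"object","properties":{"gripper":{"type":"number"},"dx":{"type":"number"},"dy":{"type":"number"},"dz":{"type":"number"},"wx":{"type":"number"},"wy":{"type":"number"},"wz":{"type":"number"}}}}},"required":["rows"]}

```bash
mkdir -p pics; ls; python3 - <<'E'
from bench import bot, vision
import cv2, numpy as np
for n in("side","top"):
    f=vision.grab_frame(n); cv2.imwrite(f"pics/{n}0.png",f[:,:,::-1])
    m=vision.camera_model(n); R=cv2.Rodrigues(np.array(m["rvec"],float))[0]
    print(n,m["mtx"],m["dist_coeffs"],-R.T@np.array(m["tvec"]).ravel(),R[2])
s=bot.sense();print(s,bot.tip_reach)
E
```

```text
pics
side [[432.84225408   0.         310.44811591]
 [  0.         432.84225408 198.37847159]
 [  0.           0.           1.        ]] [-0.10624127  0.          0.          0.          0.        ] [0.52112327 0.90765284 0.66290279] [ 0.03561974 -0.84602013 -0.53195975]
top [[433.21934152   0.         323.15044116]
 [  0.         433.21934152 201.44034515]
 [  0.           0.           1.        ]] [0.03044773 0.         0.         0.         0.        ] [0.50804    0.04019748 0.94486981] [ 0.09888011  0.00549231 -0.9950842 ]
{'clock': 0.1, 'joint_positions': array([ 1.2167963 ,  0.33382779,  0.03985859,  1.46619017, -0.0134301 ,
        1.34328961, -0.05852535]), 'joint_velocities': array([-0.00013246, -0.00106563, -0.00109778, -0.00246548, -0.00014389,
       -0.00016745, -0.00024958]), 'joint_torque': array([ 4.42975157e-03, -6.60022259e+01,  1.37068927e+00, -4.06473756e+01,
        1.71819498e-02,  9.07387381e-03,  1.02877152e-04]), 'position': array([ 0.16373489, -0.62864988,  0.25551442]), 'tcp_rot': array([-3.14014466e+00,  6.22475624e-05,  2.54766118e-01]), 'force': array([-0.10515372,  0.76508859, -0.51733016]), 'wrist_torque': array([ 0.00956021, -0.02270359,  0.02232876]), 'grip_force': 0.0, 'gripper_width': 0.08524904728739659} 0.025
```

View pics/side0.png

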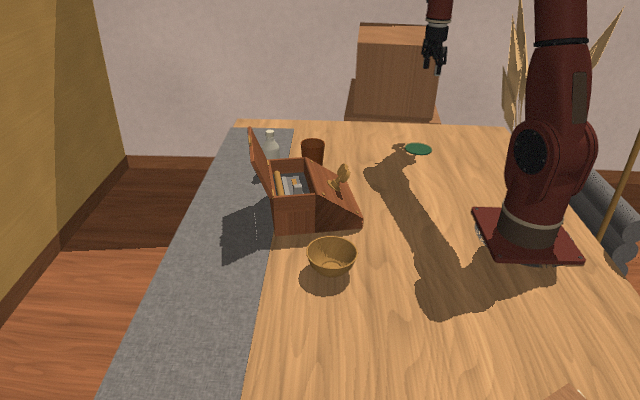

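View pics/top0.png

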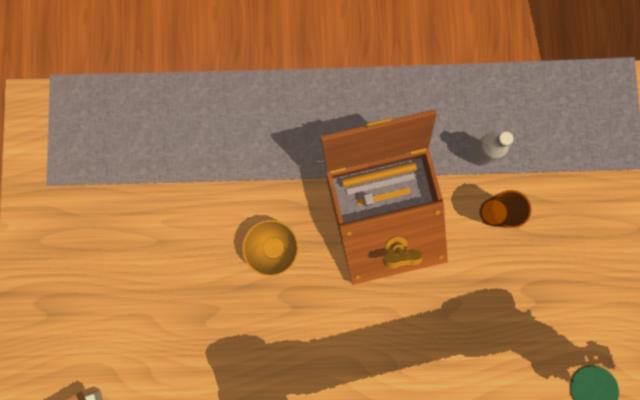

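The top view shows the box (pixels 325–445, 110–283), with the lid open behind it, the key at about (402,252) and the slide block at about (367,198). The bowl is at left (270,247), and the tumbler (505,208) and bottle (497,145) are at right. I'll zoom in on both views.

```bash
python3 - <<'E'
import cv2, numpy as np
t=cv2.imread("pics/top0.png")[105:290,315:455]; s=cv2.imread("pics/side0.png")[120:240,240:370]
t=cv2.resize(t,None,fx=3.2,fy=3.2,interpolation=cv2.INTER_CUBIC); s=cv2.resize(s,None,fx=2.7,fy=2.7,interpolation=cv2.INTER_CUBIC)
c=np.zeros((592,800,3),np.uint8); c[:t.shape[0],:448]=t; c[:s.shape[0],448:448+s.shape[1]]=s[:,:352]
cv2.imwrite("pics/crop0.png",c)
E
```

```text
(no output)
```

View pics/crop0.png

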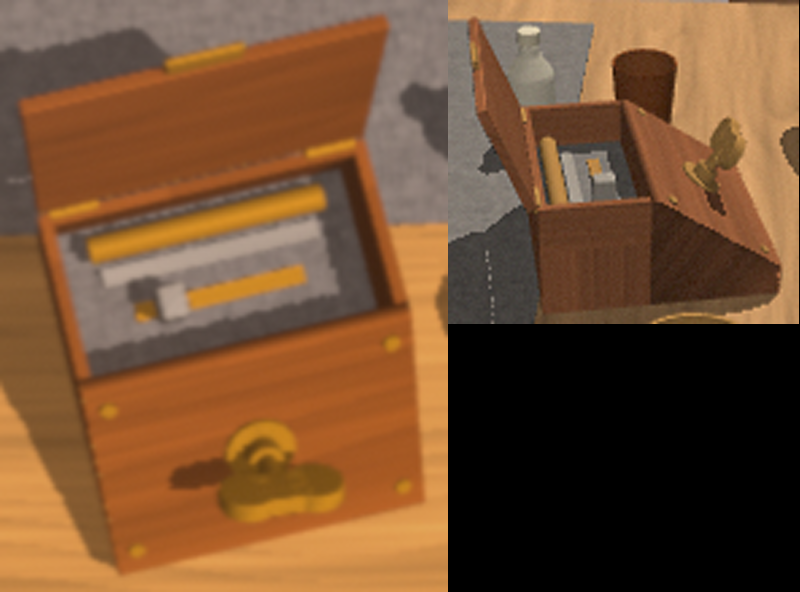

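The crop gives the rim, panel and key corners clearly in both views. I'll triangulate the corners and fit the box pose.

```bash
cat > h.py <<'E'
import cv2, numpy as np
from bench import bot, vision
from scipy.spatial.transform import Rotation as Rot
from scipy.optimize import least_squares
def cam(n):
    m=vision.camera_model(n); return [np.array(m[k],float) for k in("mtx","dist_coeffs","rvec","tvec")]
C={n:cam(n) for n in("top","side")}
def ray(n,p):
    K,d,r,t=C[n]; R=cv2.Rodrigues(r)[0]
    u=cv2.undistortPoints(np.array(p,float).reshape(-1,1,2),K,d).reshape(-1,2)
    D=np.c_[u,np.ones(len(u))]@R; return -R.T@t.ravel(), D/np.linalg.norm(D,axis=1)[:,None]
def onz(n,p,z):
    o,D=ray(n,p); return o+D*((np.asarray(z)-o[2])/D[:,2])[:,None]
def tri(pt,ps):
    o1,d1=ray("top",pt);o2,d2=ray("side",ps);out=[]
    for a,b in zip(d1,d2):
        s=np.linalg.lstsq(np.c_[a,-b],o2-o1,rcond=None)[0]; p,q=o1+a*s[0],o2+b*s[1]; out.append(np.r_[(p+q)/2,np.linalg.norm(p-q)])
    return np.array(out)
def proj(n,P):
    K,d,r,t=C[n]; return cv2.projectPoints(np.array(P,float),r,t,K,d)[0].reshape(-1,2)
E
cat > a.py <<'E'
from h import *
np.set_printoptions(precision=4,suppress=True)
tp=lambda L:np.array(L,float)/3.2+[315,105]
sd=lambda L:(np.array(L,float)-[448,0])/2.7+[240,120]
T=tp([(78,382),(408,310),(40,225),(360,145),(122,573),(422,500)])
B=np.array([(-8,102,115),(-8,-102,115),(102,102,115),(102,-102,115),(-125,102,33),(-125,-102,33)])/1e3
P=onz("top",T,B[:,2]);
print(P)
def res(v): return (proj("top",np.c_[B[:,:2]@Rot.from_euler('z',v[2]).as_matrix()[:2,:2].T+v[:2],B[:,2]])-T).ravel()
s=least_squares(res,[.55,-.05,.1]);print("pose",s.x,s.fun)
S=sd([(651,205),(625,101),(538,207),(530,107)])
print("tri",tri(T[:4],S))
W=lambda b:np.c_[np.array(b)[:,:2]@Rot.from_euler('z',s.x[2]).as_matrix()[:2,:2].T+s.x[:2],np.array(b)[:,2]]
print("side reproj err",proj("side",W(B[:4]))-S)
inv=lambda w:(np.array(w)[:,:2]-s.x[:2])@Rot.from_euler('z',s.x[2]).as_matrix()[:2,:2]
slid=onz("top",tp([(172,292)]),.104);print("slide",slid,inv(slid))
print("slide side-exp px in crop",(proj("side",slid)-[240,120])*2.7+[448,0], "tri",tri(tp([(172,292)]),sd([(602,170)])))
# key bow ends, lid edge
print("lid edge corners etc", tri(tp([(20,102),(388,17)]),sd([(470,82),(474,18)])))
g=W([(-.093,0,.112)]);print("grip",g,(proj("top",g)-[315,105])*3.2,(proj("side",g)-[240,120])*2.7+[448,0])
np.save("pose.npy",s.x)
# bow ends for several key angles
a=np.array([-np.sin(np.radians(35)),0,np.cos(np.radians(35))])
for q in(0,.2,.4,.6,.9):
    e=Rot.from_rotvec(-a*q).as_matrix()@np.array([0,1,0])
    E=W([np.array([-.093,0,.112])+k*e*.038 for k in(1,-1)])
    print(q,((proj("top",E)-[315,105])*3.2).round().tolist(),((proj("side",E)-[240,120])*2.7+[448,0]).round().tolist())
for nm,n,p,z in(("bowl","top",(270,247),.04),("tumbler","top",(513,208),.095),("bottle","top",(506,139),.14)): print(nm,onz(n,[p],z),inv(onz(n,[p],z)))
E
python3 a.py
```

```text
[[ 0.5455  0.0149  0.115 ]
 [ 0.5833 -0.1838  0.115 ]
 [ 0.6411  0.035   0.115 ]
 [ 0.6845 -0.1603  0.115 ]
 [ 0.4249 -0.0122  0.033 ]
 [ 0.4668 -0.2081  0.033 ]]
pose [ 0.5679 -0.0836  0.2098] [ 0.3101  3.5108  0.6775  1.0184 -1.3491 -2.6765  0.8339 -2.261  -1.1407
  0.2978  0.6002 -0.0522]
tri [[ 0.5465  0.0147  0.1089  0.0015]
 [ 0.5828 -0.1846  0.112   0.0015]
 [ 0.6439  0.0351  0.1153  0.0056]
 [ 0.6815 -0.1603  0.1148  0.0058]]
side reproj err [[ 3.5284 -2.0605]
 [ 0.2938 -1.0135]
 [ 0.0118  0.764 ]
 [-3.5737 -0.626 ]]
slide [[ 0.5993 -0.0443  0.104 ]] [[0.0389 0.0318]]
slide side-exp px in crop [[598.371 174.788]] tri [[ 0.5972 -0.0438  0.1098  0.0029]]
lid edge corners etc [[ 0.6917  0.0448  0.24    0.0116]
 [ 0.7312 -0.1546  0.2142  0.0031]]
grip [[ 0.4769 -0.1029  0.112 ]] [[279.8022 492.3829]] [[727.1955 141.6125]]
0 [[218.0, 507.0], [342.0, 477.0]] [[736.0, 161.0], [719.0, 124.0]]
0.2 [[217.0, 497.0], [342.0, 488.0]] [[730.0, 157.0], [725.0, 127.0]]
0.4 [[219.0, 487.0], [339.0, 498.0]] [[723.0, 152.0], [731.0, 132.0]]
0.6 [[224.0, 476.0], [334.0, 508.0]] [[717.0, 147.0], [737.0, 136.0]]
0.9 [[235.0, 462.0], [323.0, 522.0]] [[709.0, 139.0], [745.0, 144.0]]
bowl [[0.5059 0.1582 0.04  ]] [[-0.0102  0.2493]]
tumbler [[ 0.5693 -0.3249  0.095 ]] [[-0.0488 -0.2363]]
bottle [[ 0.6961 -0.3015  0.14  ]] [[ 0.0801 -0.2398]]
```

The front rim line I picked is evidently the inner edge (x=0), not x=-8: the measured spacings are 123 mm to the front edge and 98 mm to the back. I'll correct that and refit.

```bash
sed -i 's/(-8,102,115),(-8,-102,115)/(0,102,115),(0,-102,115)/' a.py; python3 a.py; python3 - <<'E'
import cv2,numpy as np
from h import *
v=np.load("pose.npy")
im=[cv2.imread("pics/top0.png"),cv2.imread("pics/side0.png")]
R=Rot.from_euler('z',v[2]).as_matrix()
W=lambda b:np.array(b)@R.T+[v[0],v[1],0]
B=[(-.125,.102,.033),(-.125,-.102,.033),(-.008,-.102,.115),(-.008,.102,.115),(0,.094,.115),(0,-.094,.115),(.094,-.094,.115),(.094,.094,.115),(.102,.102,.115),(.102,-.102,.115),(.078,.075,.092),(.078,-.075,.092)]
o=np.zeros((592,800,3),np.uint8)
c=[]
for n,i,(x0,x1,y0,y1),k in(("top",im[0],(315,455,105,290),3.2),("side",im[1],(240,370,120,240),2.7)):
    q=cv2.resize(i[y0:y1,x0:x1],None,fx=k,fy=k,interpolation=cv2.INTER_CUBIC)
    for p in (proj(n,W(B))-[x0,y0])*k: cv2.circle(q,tuple(int(round(a)) for a in p),2,(255,255,0),-1)
    c.append(q)
o[:592,:448]=c[0];o[:324,448:]=c[1][:,:352]
cv2.imwrite("pics/crop1.png",o)
E
```

```text
[[ 0.5455  0.0149  0.115 ]
 [ 0.5833 -0.1838  0.115 ]
 [ 0.6411  0.035   0.115 ]
 [ 0.6845 -0.1603  0.115 ]
 [ 0.4249 -0.0122  0.033 ]
 [ 0.4668 -0.2081  0.033 ]]
pose [ 0.5651 -0.0841  0.2098] [-0.334   0.8791 -0.0312 -1.5923 -1.0046 -1.2748  1.2106 -0.8684 -0.8105
  1.646   0.9633  1.2868]
tri [[ 0.5465  0.0147  0.1089  0.0015]
 [ 0.5828 -0.1846  0.112   0.0015]
 [ 0.6439  0.0351  0.1153  0.0056]
 [ 0.6815 -0.1603  0.1148  0.0058]]
side reproj err [[ 1.4234 -1.8956]
 [-1.522  -0.894 ]
 [ 1.1925  0.6706]
 [-2.559  -0.6951]]
slide [[ 0.5993 -0.0443  0.104 ]] [[0.0417 0.0318]]
slide side-exp px in crop [[598.371 174.788]] tri [[ 0.5972 -0.0438  0.1098  0.0029]]
lid edge corners etc [[ 0.6917  0.0448  0.24    0.0116]
 [ 0.7312 -0.1546  0.2142  0.0031]]
grip [[ 0.4742 -0.1035  0.112 ]] [[281.0145 497.0548]] [[730.0005 141.413 ]]
0 [[219.0, 512.0], [343.0, 482.0]] [[739.0, 160.0], [721.0, 124.0]]
0.2 [[218.0, 502.0], [343.0, 492.0]] [[733.0, 156.0], [727.0, 127.0]]
0.4 [[221.0, 491.0], [340.0, 503.0]] [[726.0, 152.0], [733.0, 132.0]]
0.6 [[225.0, 481.0], [336.0, 513.0]] [[720.0, 147.0], [739.0, 136.0]]
0.9 [[236.0, 467.0], [324.0, 526.0]] [[712.0, 139.0], [747.0, 143.0]]
bowl [[0.5059 0.1582 0.04  ]] [[-0.0074  0.2493]]
tumbler [[ 0.5693 -0.3249  0.095 ]] [[-0.046  -0.2363]]
bottle [[ 0.6961 -0.3015  0.14  ]] [[ 0.0829 -0.2398]]Traceback (most recent call last):
  File "<stdin>", line 14, in <module>
ValueError: could not broadcast input array from shape (324,351,3) into shape (324,352,3)
```

```bash
cat > ov.py <<'E'
import cv2,numpy as np,sys
from h import *
def ov(v,out,pre,src=("pics/top0.png","pics/side0.png")):
    im=[cv2.imread(s) for s in src]
    R=Rot.from_euler('z',v[2]).as_matrix()
    W=lambda b:np.array(b)@R.T+[v[0],v[1],0]
    B=[(-.125,.102,.033),(-.125,-.102,.033),(-.008,-.102,.115),(-.008,.102,.115),(0,.094,.115),(0,-.094,.115),(.094,-.094,.115),(.094,.094,.115),(.102,.102,.115),(.102,-.102,.115),(.078,.075,.092),(.078,-.075,.092),(-.125,.102,0),(.102,.102,0)]
    o=np.zeros((592,800,3),np.uint8);c=[]
    for n,i,(x0,x1,y0,y1),k in(("top",im[0],(315,455,105,290),3.2),("side",im[1],(240,370,120,240),2.7)):
        q=cv2.resize(i[y0:y1,x0:x1],None,fx=k,fy=k,interpolation=cv2.INTER_CUBIC)
        for p in (proj(n,W(B))-[x0,y0])*k: cv2.circle(q,tuple(int(round(a)) for a in p),2,(255,255,0),-1)
        c.append(q)
    o[:592,:448]=c[0];o[:324,448:799]=c[1]
    cv2.imwrite(out,o)
if __name__=="__main__": ov(np.load("pose.npy"),"pics/crop1.png",0)
E
python3 ov.py
```

```text
(no output)
```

View pics/crop1.png

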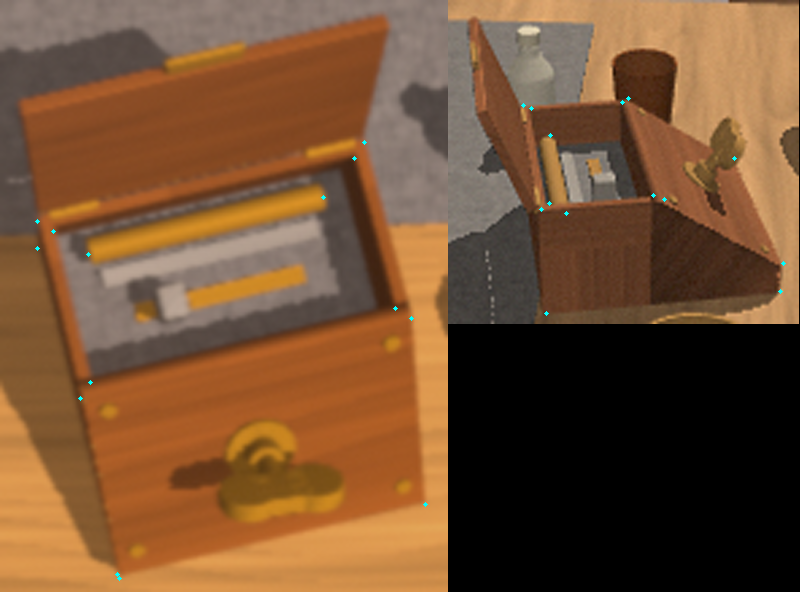

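The overlay is close in the top view but a few mm off in x in the side view. I'll do a joint fit over unambiguous features, with the kink left free.

```bash
cat > fit.py <<'E'
from h import *
np.set_printoptions(precision=4,suppress=True)
tp=lambda L:np.array(L,float)/3.2+[315,105]
sd=lambda L:(np.array(L,float)-[448,0])/2.7+[240,120]
BT=np.array([(-125,102,33),(-125,-102,33),(102,102,115),(102,-102,115),(78,75,85),(78,-75,85)])/1e3
T=tp([(122,573),(422,500),(40,222),(360,143),(90,248),(325,196)])
BS=np.array([(-125,102,33),(102,102,115),(102,-102,115),(78,-75,90),(102,102,0),(-125,102,0)])/1e3
S=sd([(781,266),(536,207),(527,106),(546,139),(541,314),(779,290)])
KT=tp([(78,382),(408,310)]);KS=sd([(651,205),(625,101)])
def W(v,b): b=np.array(b); return b@Rot.from_euler('z',v[2]).as_matrix().T+[v[0],v[1],0]
def res(v):
    kt=[(v[3],.102,.115),(v[3],-.102,.115)]
    st=np.array([v[4],v[5],0])
    return np.r_[(proj("top",W(v,BT))-T).ravel(),(proj("top",W(v,kt))-KT).ravel(),(proj("side",W(v,BS)+st)-S).ravel(),(proj("side",W(v,kt)+st)-KS).ravel(),v[4]*400,v[5]*400]
s=least_squares(res,[.567,-.084,.21,-.004,0,0],loss="soft_l1");v=s.x;print(v);print(s.fun[:-2].reshape(-1,2))
np.save("pose.npy",v[:3])
sl=onz("top",tp([(172,292)]),.104);sl2=onz("side",sd([(602,168)]),.104)
inv=lambda w:(w-[v[0],v[1],0])@Rot.from_euler('z',v[2]).as_matrix()
print("slide",sl,inv(sl),sl2,inv(sl2))
k=W(v,[(-.093,0,.112)]);print("grip",k)
# bow centre: measured in both views
kt=tp([(281,493)]);ks=sd([(730,142)]);print("bow tri",tri(kt,ks),inv(tri(kt,ks)[:,:3]))
E
python3 fit.py; python3 - <<'E'
import cv2,numpy as np
t=cv2.imread("pics/top0.png"); h=cv2.cvtColor(t,cv2.COLOR_BGR2HSV)
g=h[180:220,340:440]; m=((g[...,1]<40)&(g[...,2]>165)).astype(np.uint8)
n,l,s,c=cv2.connectedComponentsWithStats(m); print([(s[i].tolist(),(c[i]+[340,180]).round(1).tolist()) for i in range(1,n) if s[i,4]>8])
g=h[225:275,375:430]; m=((g[...,0]>17)&(g[...,0]<30)&(g[...,1]>120)).astype(np.uint8)
for r in m: print(''.join('.#'[x] for x in r))
E
```

```text
[ 0.5672 -0.0843  0.1971 -0.0024 -0.0001  0.0019]
[[-1.6529  0.198 ]
 [ 0.4076  1.0755]
 [-0.4487 -2.1791]
 [ 2.064  -0.7986]
 [-0.2627  0.7502]
 [-0.7399  0.3998]
 [-0.1497  0.3759]
 [ 0.4885 -0.7851]
 [-0.304  -0.2519]
 [ 0.4591  0.7923]
 [-1.7853 -0.2951]
 [ 0.8706 -0.5873]
 [ 0.3337 -0.2898]
 [-0.5074  1.2926]
 [ 1.0598 -1.5702]
 [-0.9375 -0.712 ]]
slide [[ 0.5993 -0.0443  0.104 ]] [[0.0393 0.0329 0.104 ]] [[ 0.5968 -0.0574  0.104 ]] [[0.0343 0.0206 0.104 ]]
grip [[ 0.476  -0.1025  0.112 ]]
bow tri [[ 0.4753 -0.1037  0.1112  0.0024]] [[-0.0939 -0.001   0.1112]]
[]
.......................................................
.......................................................
.......................................................
.......................................................
.......................................................
.......................................................
.......................................................
.......................................................
.......................................................
.....................
[... 1574 characters left out ...]
##################..........
.............###############################...........
.............##################........................
............############...............................
..............########.................................
.......................................................
.......................................................
.......................................................
.......................................................
.......................................................
.......................................................
.......................................................
.......................................................
```

Pose is confirmed: the triangulated bow centre is (-94,-1,111) mm in the box frame, against the nominal (-93,0,112). The key sits near 0 rad and the slide is at y of about +30 mm. Next is a helper for moves.

```bash
cat > g.py <<'E'
from h import *
np.set_printoptions(precision=4,suppress=True)
V=np.array([.567,-.0842,.200]); RB=Rot.from_euler('z',V[2])
def box(p): return RB.apply(np.array(p,float))+[V[0],V[1],0]
def inbox(p): return RB.inv().apply(np.array(p,float)-[V[0],V[1],0])
DOWN=RB*Rot.from_euler('x',np.pi)
def keyR(q): # tool z into panel, tool y across bow thickness, at key angle q
    z=np.array([np.sin(np.radians(35)),0,-np.cos(np.radians(35))]); y=np.array([0,-1,0.])
    return RB*Rot.from_matrix(np.c_[np.cross(y,z),y,z])*Rot.from_rotvec([0,0,q])
def delta(p0,R0,p,R):
    return np.r_[R0.inv().apply(np.array(p)-p0)*1e3,(R0.inv()*R).as_rotvec()]
def cur():
    s=bot.sense(); return s["position"],Rot.from_euler('xyz',s["tcp_rot"])
def chain(*targets):
    p,R=cur()
    for t,Q in targets: print(delta(p,R,t,Q).round(3)); p,R=t,Q
E
python3 - <<'E'
from g import *
chain((box([-.05,.068,.30]),DOWN),(box([.034,.068,.16]),DOWN),(box([.034,.068,.110]),DOWN),(box([.034,-.02,.110]),DOWN))
E
```

```text
[ 481.255 -495.945  -43.797   -0.001    0.       0.055]
[ 84.  -0. 140.   0.   0.   0.]
[-0. -0. 50.  0.  0.  0.]
[ 0. 88.  0.  0.  0.  0.]
```

send_rows(
  rows=[
    {"dx": 32, "dy": -33, "dz": -43, "gripper": 0},
    {"dx": 64, "dy": -66, "dz": -44, "gripper": 0},
    {"dx": 96, "dy": -99, "dz": -44, "gripper": 0},
    {"dx": 128, "dy": -132, "dz": -44, "gripper": 0},
    {"dx": 160, "dy": -165, "dz": -44, "gripper": 0},
  ],
)

```text
invalid input
```

send_rows(
  rows=[
    {"dx": 32, "dy": -33, "gripper": 0},
    {"dx": 64, "dy": -66, "gripper": 0},
    {"dx": 96, "dy": -99, "gripper": 0},
    {"dx": 128, "dy": -132, "gripper": 0},
    {"dx": 160, "dy": -165, "gripper": 0},
  ],
)

```text
invalid input
```

send_rows(
  rows=[
    {"dx": 32, "dy": -33, "gripper": 0},
    {"dx": 64, "dy": -66, "gripper": 0},
    {"dx": 96, "dy": -99, "gripper": 0},
    {"dx": 128, "dy": -132, "gripper": 0},
    {"dx": 161, "dy": -166, "wz": 0.055, "gripper": 0},
  ],
)

```text
invalid input
```

```bash
python3 - <<'E'
from g import *
print(bot.sense()["joint_positions"],inbox(cur()[0]),bot.tip_reach,bot.sense()["force"])
chain((box([.034,.068,.16]),DOWN),(box([.034,.068,.110]),DOWN),(box([.034,-.02,.110]),DOWN))
E
```

```text
[ 1.2168  0.3338  0.0399  1.4662 -0.0134  1.3433 -0.0585] [-0.5034 -0.4535  0.2555] 0.025 [-0.1052  0.7651 -0.5173]
[ 565.138 -491.144   96.191   -0.001    0.       0.055]
[-0. -0. 50.  0.  0.  0.]
[ 0. 88.  0.  0.  0.  0.]
```

send_rows(
  rows=[
    {"gripper": 0, "dx": 32, "dy": -33, "dz": -43, "wx": 0, "wy": 0, "wz": 0},
    {"gripper": 0, "dx": 64, "dy": -66, "dz": -44, "wx": 0, "wy": 0, "wz": 0},
    {"gripper": 0, "dx": 96, "dy": -99, "dz": -44, "wx": 0, "wy": 0, "wz": 0},
    {"gripper": 0, "dx": 128, "dy": -132, "dz": -44, "wx": 0, "wy": 0, "wz": 0},
    {"gripper": 0, "dx": 160, "dy": -165, "dz": -44, "wx": 0, "wy": 0, "wz": 0},
  ],
)

```text
clock: 0.6
position: [0.2778, -0.4269, 0.3002]
tcp_rot: [-3.141, 0.0, 0.255]
force: [1.4, 0.1, 0.0]
gripper_width: 0.0121
grip_force: 0.0
```

send_rows(
  rows=[
    {"gripper": 0, "dx": 32, "dy": -33, "dz": 0, "wx": 0, "wy": 0, "wz": 0},
    {"gripper": 0, "dx": 64, "dy": -66, "dz": 0, "wx": 0, "wy": 0, "wz": 0},
    {"gripper": 0, "dx": 96, "dy": -99, "dz": 0, "wx": 0, "wy": 0, "wz": 0},
    {"gripper": 0, "dx": 128, "dy": -132, "dz": 0, "wx": 0, "wy": 0, "wz": 0},
    {"gripper": 0, "dx": 160, "dy": -165, "dz": 0, "wx": 0, "wy": 0, "wz": 0},
  ],
)

```text
clock: 1.1
position: [0.3907, -0.2271, 0.3002]
tcp_rot: [3.141, 0.0, 0.255]
force: [0.7, 0.7, 0.2]
gripper_width: 0.0001
grip_force: 0.0
```

send_rows(
  rows=[
    {"gripper": 0, "dx": 32, "dy": -33, "dz": 0, "wx": 0, "wy": 0, "wz": 0},
    {"gripper": 0, "dx": 64, "dy": -66, "dz": 0, "wx": 0, "wy": 0, "wz": 0},
    {"gripper": 0, "dx": 96, "dy": -99, "dz": 0, "wx": 0, "wy": 0, "wz": 0},
    {"gripper": 0, "dx": 128, "dy": -132, "dz": 0, "wx": 0, "wy": 0, "wz": 0},
    {"gripper": 0, "dx": 161, "dy": -166, "dz": 0, "wx": 0, "wy": 0, "wz": 0.055},
  ],
)

```text
clock: 1.6
position: [0.5047, -0.0262, 0.3003]
tcp_rot: [3.141, -0.0, 0.199]
force: [0.7, -0.7, 0.1]
gripper_width: 0.0002
grip_force: 0.0
```

```bash
python3 - <<'E'
from g import *
print(bot.sense()["joint_positions"],inbox(cur()[0]),bot.sense()["gripper_width"],bot.tip_reach,bot.sense()["force"])
chain((box([.034,.068,.16]),DOWN),(box([.034,.068,.110]),DOWN),(box([.034,-.02,.110]),DOWN))
E
```

```text
[ 0.555   0.0531 -0.6075  1.7161  0.0311  1.3819 -1.4296] [-0.0496  0.0692  0.3003] 0.00015768109289343783 0.025 [ 0.6575 -0.7     0.0521]
[ 83.575   1.046 140.299   0.     -0.     -0.001]
[-0. -0. 50.  0.  0.  0.]
[ 0. 88.  0.  0.  0.  0.]
```

send_rows(
  rows=[
    {"gripper": 0, "dx": 28, "dy": 1, "dz": 30, "wx": 0, "wy": 0, "wz": 0},
    {"gripper": 0, "dx": 56, "dy": 1, "dz": 60, "wx": 0, "wy": 0, "wz": 0},
    {"gripper": 0, "dx": 84, "dy": 1, "dz": 90, "wx": 0, "wy": 0, "wz": 0},
    {"gripper": 0, "dx": 84, "dy": 1, "dz": 125, "wx": 0, "wy": 0, "wz": 0},
    {"gripper": 0, "dx": 84, "dy": 1, "dz": 140, "wx": 0, "wy": 0, "wz": 0},
  ],
)

```text
clock: 2.1
position: [0.5852, -0.0119, 0.1564]
tcp_rot: [-3.139, 0.005, 0.2]
force: [0.3, -0.8, -0.1]
gripper_width: -0.0001
grip_force: 0.0
```

```bash
python3 - <<'E'
from g import *
print(inbox(cur()[0]))
a=[]
for n in("top","side"):
    f=vision.grab_frame(n)[:,:,::-1]; cv2.imwrite(f"pics/{n}1.png",f)
    c=f[105:290,315:455] if n=="top" else f[100:240,240:370]
    a.append(cv2.resize(c,None,fx=2.8,fy=2.8,interpolation=cv2.INTER_CUBIC))
o=np.zeros((520,760,3),np.uint8)
x=0
for q in a: o[:q.shape[0],x:x+q.shape[1]]=q[:520,:760-x]; x+=q.shape[1]
cv2.imwrite("pics/c2.png",o)
E
```

```text
[0.0322 0.0673 0.1564]
```

View pics/c2.png

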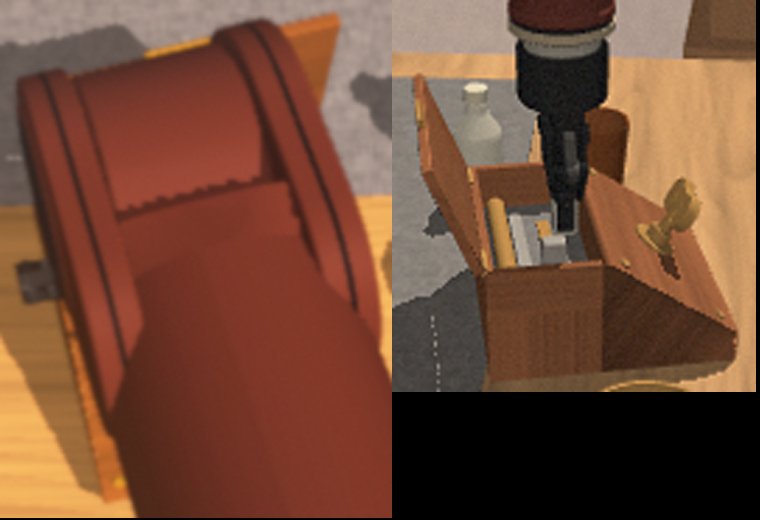

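The side view shows the closed fingertips at about (565,235) in the crop, just left of the block at (550,245) and clear of the walls. Descend and push right.

send_rows(
  rows=[
    {"gripper": 0, "dx": 1, "dy": 0, "dz": 12, "wx": 0, "wy": 0, "wz": 0},
    {"gripper": 0, "dx": 1, "dy": 0, "dz": 24, "wx": 0, "wy": 0, "wz": 0},
    {"gripper": 0, "dx": 1, "dy": 0, "dz": 36, "wx": 0, "wy": 0, "wz": 0},
    {"gripper": 0, "dx": 1, "dy": 0, "dz": 47, "wx": 0, "wy": 0, "wz": 0},
    {"gripper": 0, "dx": 1, "dy": 0, "dz": 49, "wx": 0, "wy": 0, "wz": 0},
  ],
)

```text
clock: 2.7
position: [0.5869, -0.0121, 0.1098]
tcp_rot: [-3.141, 0.002, 0.2]
force: [0.4, 0.4, 0.5]
gripper_width: 0.0
grip_force: 0.0
```

send_rows(
  rows=[
    {"gripper": 0, "dx": 0, "dy": 10, "dz": 0, "wx": 0, "wy": 0, "wz": 0},
    {"gripper": 0, "dx": 0, "dy": 20, "dz": 0, "wx": 0, "wy": 0, "wz": 0},
    {"gripper": 0, "dx": 0, "dy": 28, "dz": 0, "wx": 0, "wy": 0, "wz": 0},
    {"gripper": 0, "dx": 0, "dy": 36, "dz": 0, "wx": 0, "wy": 0, "wz": 0},
    {"gripper": 0, "dx": 0, "dy": 44, "dz": 0, "wx": 0, "wy": 0, "wz": 0},
  ],
)

```text
clock: 3.2
position: [0.597, -0.0558, 0.1117]
tcp_rot: [3.142, -0.001, 0.199]
force: [1.6, 2.4, -0.1]
gripper_width: 0.0003
grip_force: 0.9
```

send_rows(
  rows=[
    {"gripper": 0, "dx": 0, "dy": 8, "dz": 0, "wx": 0, "wy": 0, "wz": 0},
    {"gripper": 0, "dx": 0, "dy": 16, "dz": 0, "wx": 0, "wy": 0, "wz": 0},
    {"gripper": 0, "dx": 0, "dy": 24, "dz": 0, "wx": 0, "wy": 0, "wz": 0},
    {"gripper": 0, "dx": 0, "dy": 30, "dz": 0, "wx": 0, "wy": 0, "wz": 0},
    {"gripper": 0, "dx": 0, "dy": 32, "dz": 0, "wx": 0, "wy": 0, "wz": 0},
  ],
)

```text
clock: 3.7
position: [0.6029, -0.0874, 0.1113]
tcp_rot: [3.141, 0.0, 0.199]
force: [-0.0, 1.8, 0.4]
gripper_width: 0.0
grip_force: 0.8
```

```bash
python3 - <<'E'
from g import *
print(inbox(cur()[0]),RB.inv().apply(bot.sense()["force"]))
f=vision.grab_frame("side"); cv2.imwrite("pics/side2.png",f[:,:,::-1])
E
```

```text
[ 0.0346 -0.0103  0.1113] [0.3242 1.7328 0.4019]
```

send_rows(
  rows=[
    {"gripper": 0, "dx": 0, "dy": 2, "dz": 0, "wx": 0, "wy": 0, "wz": 0},
    {"gripper": 0, "dx": 0, "dy": 4, "dz": 0, "wx": 0, "wy": 0, "wz": 0},
    {"gripper": 0, "dx": 0, "dy": 4, "dz": 0, "wx": 0, "wy": 0, "wz": 0},
  ],
)

```text
clock: 4.05
position: [0.6032, -0.0891, 0.1112]
tcp_rot: [-3.14, 0.001, 0.201]
force: [-1.9, 3.8, 2.1]
gripper_width: -0.0003
grip_force: 2.3
```

```bash
python3 - <<'E'
from g import *
print(inbox(cur()[0]),RB.inv().apply(bot.sense()["force"]))
E
```

```text
[ 0.0345 -0.012   0.1112] [-1.1481  4.0746  2.051 ]
```

send_rows(
  rows=[
    {"gripper": 0, "dx": 0, "dy": 3, "dz": 0, "wx": 0, "wy": 0, "wz": 0},
    {"gripper": 0, "dx": 0, "dy": 3, "dz": 0, "wx": 0, "wy": 0, "wz": 0},
  ],
)

```text
clock: 4.25
position: [0.6033, -0.0894, 0.1112]
tcp_rot: [-3.137, 0.002, 0.203]
force: [-5.8, 11.2, 4.7]
gripper_width: -0.0002
grip_force: 6.2
```

```bash
python3 - <<'E'
from g import *
print(inbox(cur()[0]),RB.inv().apply(bot.sense()["force"]))
q0=keyR(0.05)
g=np.array([-.093,0,.112]); a=np.array([-np.sin(np.radians(35)),0,np.cos(np.radians(35))])
for q in(.05,.05-np.pi):
    R=keyR(q);print(R.as_euler('xyz'))
    print("approach tcp",box(g+a*.10),"final tcp",box(g+a*.006))
E
```

```text
[ 0.0346 -0.0123  0.1112] [-3.4731 12.1508  4.7104]
[-3.1066 -0.61    0.139 ]
approach tcp [ 0.4196 -0.1141  0.1939] final tcp [ 0.4725 -0.1034  0.1169]
[ 3.1066  0.61   -3.0026]
approach tcp [ 0.4196 -0.1141  0.1939] final tcp [ 0.4725 -0.1034  0.1169]
```

Slide is hard against the stop (12 N and no movement). keyR needs tool y across the bow, so I'll fix that and compute the next moves.

```bash
sed -i 's/; y=np.array(\[0,-1,0.\])/; y=np.array([np.cos(np.radians(35)),0,np.sin(np.radians(35))])/' g.py
cat >> g.py <<'E'
G=np.array([-.093,0,.112]); A=np.array([-np.sin(np.radians(35)),0,np.cos(np.radians(35))])
def kp(d,q=0.): return box(G+A*(d+.006)),keyR(q)
E
python3 - <<'E'
from g import *
p,R=cur()
chain((p+[0,0,.15],R),(kp(.10)[0]+[0,0,.04],R),(kp(.10)[0]+[0,0,.04],keyR(.05)),kp(.10,.05),kp(.003,.05))
print((Rot.inv(R)*keyR(.05)).as_rotvec())
E
```

```text
[  -0.237   -0.654 -149.998    0.       0.       0.   ]
[-188.303  -12.741   22.752    0.       0.       0.   ]
[ 0.     0.     0.    -0.468  0.484 -1.468]
[ -1.147 -22.914  32.766   0.      0.      0.   ]
[ 0.  0. 97.  0.  0.  0.]
[-0.4684  0.4843 -1.4676]
```

send_rows(
  rows=[
    {"gripper": 0, "dx": 0, "dy": -8, "dz": 0, "wx": 0, "wy": 0, "wz": 0},
    {"gripper": 0, "dx": 0, "dy": -8, "dz": -40, "wx": 0, "wy": 0, "wz": 0},
    {"gripper": 20, "dx": 0, "dy": -8, "dz": -80, "wx": 0, "wy": 0, "wz": 0},
    {"gripper": 40, "dx": 0, "dy": -8, "dz": -120, "wx": 0, "wy": 0, "wz": 0},
    {"gripper": 60, "dx": 0, "dy": -8, "dz": -150, "wx": 0, "wy": 0, "wz": 0},
  ],
)

```text
clock: 4.75
position: [0.603, -0.0856, 0.2641]
tcp_rot: [3.14, -0.002, 0.2]
force: [0.7, 0.7, -0.4]
gripper_width: 0.0435
grip_force: 0.0
```

send_rows(
  rows=[
    {"gripper": 60, "dx": -40, "dy": 0, "dz": 5, "wx": 0, "wy": 0, "wz": 0},
    {"gripper": 60, "dx": -80, "dy": -2, "dz": 10, "wx": 0, "wy": 0, "wz": 0},
    {"gripper": 60, "dx": -120, "dy": -4, "dz": 15, "wx": 0, "wy": 0, "wz": 0},
    {"gripper": 60, "dx": -160, "dy": -5, "dz": 20, "wx": 0, "wy": 0, "wz": 0},
    {"gripper": 60, "dx": -188, "dy": -5, "dz": 23, "wx": 0, "wy": 0, "wz": 0},
  ],
)

```text
clock: 5.25
position: [0.4148, -0.1185, 0.2379]
tcp_rot: [3.141, 0.001, 0.198]
force: [0.9, -1.2, -0.1]
gripper_width: 0.0601
grip_force: 0.0
```

send_rows(
  rows=[
    {"gripper": 60, "dx": 0, "dy": 0, "dz": 0, "wx": -0.039, "wy": 0.04, "wz": -0.122},
    {"gripper": 60, "dx": 0, "dy": 0, "dz": 0, "wx": -0.078, "wy": 0.081, "wz": -0.245},
    {"gripper": 60, "dx": 0, "dy": 0, "dz": 0, "wx": -0.117, "wy": 0.121, "wz": -0.367},
    {"gripper": 60, "dx": 0, "dy": 0, "dz": 0, "wx": -0.156, "wy": 0.161, "wz": -0.489},
    {"gripper": 60, "dx": 0, "dy": 0, "dz": 0, "wx": -0.195, "wy": 0.202, "wz": -0.611},
  ],
)

```text
clock: 5.75
position: [0.4173, -0.1179, 0.2386]
tcp_rot: [2.893, -0.13, 0.836]
force: [0.3, 0.2, -0.8]
gripper_width: 0.06
grip_force: 0.0
```

send_rows(
  rows=[
    {"gripper": 60, "dx": 0, "dy": 0, "dz": 0, "wx": -0.039, "wy": 0.04, "wz": -0.122},
    {"gripper": 60, "dx": 0, "dy": 0, "dz": 0, "wx": -0.078, "wy": 0.081, "wz": -0.245},
    {"gripper": 60, "dx": 0, "dy": 0, "dz": 0, "wx": -0.117, "wy": 0.121, "wz": -0.367},
    {"gripper": 60, "dx": 0, "dy": 0, "dz": 0, "wx": -0.156, "wy": 0.161, "wz": -0.489},
    {"gripper": 60, "dx": 0, "dy": 0, "dz": 0, "wx": -0.195, "wy": 0.202, "wz": -0.611},
  ],
)

```text
clock: 6.25
position: [0.427, -0.1215, 0.2342]
tcp_rot: [2.636, -0.095, 1.465]
force: [0.8, -0.0, -0.4]
gripper_width: 0.0601
grip_force: 0.0
```

```bash
python3 - <<'E'
from g import *
s=bot.sense();print(inbox(cur()[0]),s["joint_positions"],s["gripper_width"])
chain((kp(.10)[0]+[0,0,.04],keyR(.05)),kp(.10,.05),kp(.003,.05))
E
```

```text
[-0.1447 -0.0088  0.2342] [ 0.5879 -0.3809 -0.211   2.2951 -0.4125  0.7851  0.4725] 0.06012089408273218
[ 6.019 -7.949 -9.059 -0.087  0.084 -0.259]
[ -1.147 -22.914  32.766   0.      0.      0.   ]
[ 0.  0. 97.  0.  0.  0.]
```

```bash
python3 - <<'E'
from g import *
chain(kp(.06,.05),kp(.003,.05))
E
```

```text
[  5.99  -24.227  65.482  -0.087   0.084  -0.259]
[ 0.  0. 57.  0.  0.  0.]
```

send_rows(
  rows=[
    {"gripper": 60, "dx": 2, "dy": -6, "dz": 16, "wx": -0.022, "wy": 0.021, "wz": -0.065},
    {"gripper": 60, "dx": 3, "dy": -12, "dz": 32, "wx": -0.044, "wy": 0.042, "wz": -0.13},
    {"gripper": 60, "dx": 5, "dy": -18, "dz": 49, "wx": -0.066, "wy": 0.063, "wz": -0.195},
    {"gripper": 60, "dx": 6, "dy": -24, "dz": 65, "wx": -0.087, "wy": 0.084, "wz": -0.259},
    {"gripper": 60, "dx": 6, "dy": -24, "dz": 65, "wx": -0.087, "wy": 0.084, "wz": -0.259},
  ],
)

```text
clock: 6.75
position: [0.4358, -0.1102, 0.1771]
tcp_rot: [2.548, -0.035, 1.698]
force: [0.6, -0.2, -0.1]
gripper_width: 0.0597
grip_force: 0.0
```

```bash
python3 - <<'E'
from g import *
s=bot.sense();print(inbox(cur()[0]),s["joint_positions"])
chain(kp(.06,.05),kp(.003,.05))
f=vision.grab_frame("side")[:,:,::-1]; cv2.imwrite("pics/side3.png",f)
cv2.imwrite("pics/c3.png",cv2.resize(f[80:240,240:400],None,fx=3.6,fy=3.6,interpolation=cv2.INTER_CUBIC))
E
```

```text
[-0.1338  0.0006  0.1771] [ 0.7813 -0.3053 -0.3497  2.397  -0.745   0.6521  1.0556]
[-0.762 -3.714 10.807 -0.016  0.013 -0.029]
[ 0.  0. 57.  0.  0.  0.]
```

View pics/c3.png

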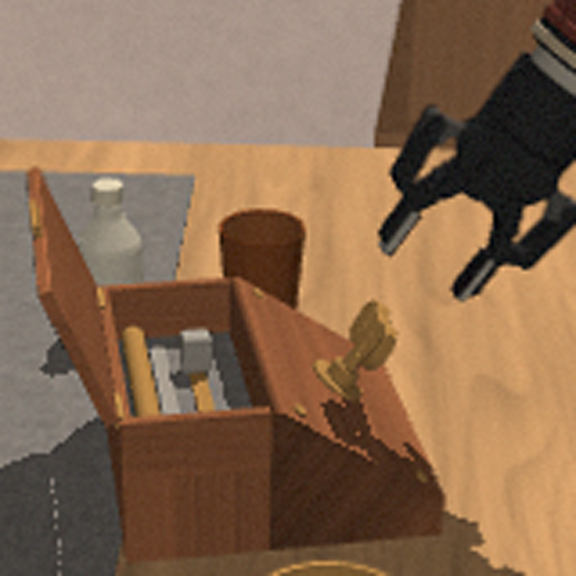

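The side view shows the slide at the right end and the open gripper lined up above the key bow (about (375,335) in the crop). Advance along the axis.

send_rows(
  rows=[
    {"gripper": 60, "dx": -1, "dy": -4, "dz": 14, "wx": -0.016, "wy": 0.013, "wz": -0.03},
    {"gripper": 60, "dx": -1, "dy": -4, "dz": 28, "wx": -0.016, "wy": 0.013, "wz": -0.03},
    {"gripper": 60, "dx": -1, "dy": -4, "dz": 42, "wx": -0.016, "wy": 0.013, "wz": -0.03},
    {"gripper": 60, "dx": -1, "dy": -4, "dz": 56, "wx": -0.016, "wy": 0.013, "wz": -0.03},
    {"gripper": 60, "dx": -1, "dy": -4, "dz": 56, "wx": -0.016, "wy": 0.013, "wz": -0.03},
  ],
)

```text
clock: 7.3
position: [0.4622, -0.1087, 0.1272]
tcp_rot: [2.534, -0.03, 1.723]
force: [-0.7, 0.2, -0.5]
gripper_width: 0.0599
grip_force: 0.0
```

```bash
python3 - <<'E'
from g import *
s=bot.sense();print(inbox(cur()[0]),s["joint_positions"],s["force"])
chain(kp(.003,.05))
E
```

```text
[-0.1076 -0.0032  0.1272] [ 1.2469 -0.1717 -0.8216  2.3971 -0.9911  0.5479  1.3327] [-0.6906  0.2174 -0.4916]
[ 3.36   3.041 11.794 -0.003  0.003 -0.007]
```

send_rows(
  rows=[
    {"gripper": 60, "dx": 3, "dy": 3, "dz": 5, "wx": 0, "wy": 0, "wz": 0},
    {"gripper": 60, "dx": 3, "dy": 3, "dz": 9, "wx": 0, "wy": 0, "wz": 0},
    {"gripper": 60, "dx": 3, "dy": 3, "dz": 12, "wx": 0, "wy": 0, "wz": 0},
    {"gripper": 60, "dx": 3, "dy": 3, "dz": 12, "wx": 0, "wy": 0, "wz": 0},
    {"gripper": 60, "dx": 3, "dy": 3, "dz": 12, "wx": 0, "wy": 0, "wz": 0},
  ],
)

```text
clock: 7.8
position: [0.4716, -0.1031, 0.1204]
tcp_rot: [2.532, -0.029, 1.726]
force: [-0.3, -0.0, 0.3]
gripper_width: 0.0601
grip_force: 0.0
```

```bash
python3 - <<'E'
from g import *
s=bot.sense();print(inbox(cur()[0]),s["joint_positions"],s["force"])
chain(kp(.003,.05))
f=vision.grab_frame("side")[:,:,::-1]; cv2.imwrite("pics/side4.png",f)
g=vision.grab_frame("top")[:,:,::-1]
cv2.imwrite("pics/c4.png",np.hstack([cv2.resize(f[120:240,300:420],None,fx=3.2,fy=3.2,interpolation=cv2.INTER_CUBIC),cv2.resize(g[180:300,340:460],None,fx=3.2,fy=3.2,interpolation=cv2.INTER_CUBIC)]))
E
```

```text
[-0.0973  0.0005  0.1204] [ 1.2365 -0.1362 -0.8481  2.3923 -0.9857  0.5005  1.3192] [-0.3036 -0.0394  0.2572]
[-0.532 -1.272  0.322 -0.001  0.002 -0.003]
```

View pics/c4.png

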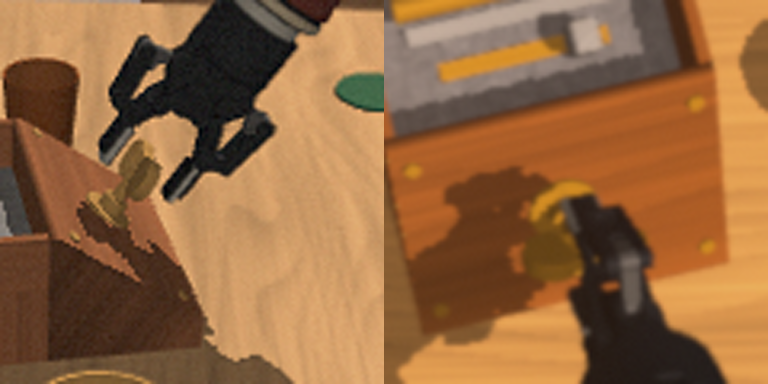

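The bow lies between the two pads in both views and is centred. Close.

send_rows(
  rows=[
    {"gripper": 0, "dx": 0, "dy": -1, "dz": 0, "wx": 0, "wy": 0, "wz": 0},
    {"gripper": 0, "dx": 0, "dy": -1, "dz": 0, "wx": 0, "wy": 0, "wz": 0},
    {"gripper": 0, "dx": 0, "dy": -1, "dz": 0, "wx": 0, "wy": 0, "wz": 0},
    {"gripper": 0, "dx": 0, "dy": -1, "dz": 0, "wx": 0, "wy": 0, "wz": 0},
    {"gripper": 0, "dx": 0, "dy": -1, "dz": 0, "wx": 0, "wy": 0, "wz": 0},
  ],
)

```text
clock: 8.4
position: [0.4723, -0.1033, 0.1212]
tcp_rot: [2.53, -0.028, 1.726]
force: [0.8, 3.6, 10.3]
gripper_width: 0.0112
grip_force: 59.4
```

```bash
python3 - <<'E'
from g import *
s=bot.sense();print(inbox(cur()[0]),s["joint_positions"],s["force"],s["wrist_torque"],s["gripper_width"],s["grip_force"])
E
```

```text
[-0.0966  0.0001  0.1212] [ 1.2528 -0.1381 -0.8618  2.3912 -0.9935  0.5032  1.3268] [ 0.7576  3.648  10.2845] [ 0.7425 -0.4901  0.3956] 0.011239349145346567 59.40919238844799
```

send_rows(
  rows=[
    {"gripper": 0, "dx": 0, "dy": 0, "dz": 0, "wx": 0, "wy": 0, "wz": 0.1},
    {"gripper": 0, "dx": 0, "dy": 0, "dz": 0, "wx": 0, "wy": 0, "wz": 0.2},
    {"gripper": 0, "dx": 0, "dy": 0, "dz": 0, "wx": 0, "wy": 0, "wz": 0.3},
    {"gripper": 0, "dx": 0, "dy": 0, "dz": 0, "wx": 0, "wy": 0, "wz": 0.4},
    {"gripper": 0, "dx": 0, "dy": 0, "dz": 0, "wx": 0, "wy": 0, "wz": 0.5},
  ],
)

```text
clock: 8.9
position: [0.4724, -0.1033, 0.1213]
tcp_rot: [2.603, -0.307, 1.298]
force: [1.6, 4.6, 11.0]
gripper_width: 0.0113
grip_force: 59.3
```

```bash
cat > st.py <<'E'
from g import *
s=bot.sense();p,R=cur()
print(inbox(p),s["joint_positions"],s["force"],"tq tool",R.inv().apply(s["wrist_torque"]),s["gripper_width"],s["grip_force"])
r=(keyR(0).inv()*R).as_rotvec();print("rel keyR0",r)
E
python3 st.py
```

```text
[-0.0965  0.0001  0.1213] [ 1.3161 -0.1442 -0.918   2.3891 -1.0091  0.5126  0.8384] [ 1.6279  4.5701 10.9531] tq tool [-0.0536  0.9337 -0.0675] 0.011262731433864723 59.29666181327775
rel keyR0 [-0.0022 -0.0022  0.5568]
```

send_rows(
  rows=[
    {"gripper": 0, "dx": 0, "dy": 0, "dz": 0, "wx": 0, "wy": 0, "wz": 0.14},
    {"gripper": 0, "dx": 0, "dy": 0, "dz": 0, "wx": 0, "wy": 0, "wz": 0.28},
    {"gripper": 0, "dx": 0, "dy": 0, "dz": 0, "wx": 0, "wy": 0, "wz": 0.42},
    {"gripper": 0, "dx": 0, "dy": 0, "dz": 0, "wx": 0, "wy": 0, "wz": 0.56},
    {"gripper": 0, "dx": 0, "dy": 0, "dz": 0, "wx": 0, "wy": 0, "wz": 0.7},
  ],
)

```text
clock: 9.4
position: [0.4726, -0.1035, 0.1215]
tcp_rot: [2.926, -0.578, 0.576]
force: [3.7, 1.6, 10.2]
gripper_width: 0.0111
grip_force: 59.0
```

send_rows(
  rows=[
    {"gripper": 0, "dx": 0, "dy": 0, "dz": 0, "wx": 0, "wy": 0, "wz": 0.14},
    {"gripper": 0, "dx": 0, "dy": 0, "dz": 0, "wx": 0, "wy": 0, "wz": 0.28},
    {"gripper": 0, "dx": 0, "dy": 0, "dz": 0, "wx": 0, "wy": 0, "wz": 0.42},
    {"gripper": 0, "dx": 0, "dy": 0, "dz": 0, "wx": 0, "wy": 0, "wz": 0.56},
    {"gripper": 0, "dx": 0, "dy": 0, "dz": 0, "wx": 0, "wy": 0, "wz": 0.7},
  ],
)

```text
clock: 9.9
position: [0.4728, -0.1038, 0.1215]
tcp_rot: [-2.885, -0.563, -0.264]
force: [7.1, -0.6, 5.3]
gripper_width: 0.0111
grip_force: 58.7
```

```bash
python3 st.py
```

```text
[-0.0963 -0.0005  0.1215] [ 1.5162 -0.1757 -1.0897  2.3838 -1.0703  0.5517 -0.5057] [ 7.1281 -0.5677  5.2965] tq tool [ 0.6474  0.5737 -0.0762] 0.011131075345683243 58.743424143394805
rel keyR0 [-0.0051 -0.0005  1.9588]
```

send_rows(
  rows=[
    {"gripper": 0, "dx": 0, "dy": 0, "dz": 0, "wx": 0, "wy": 0, "wz": 0.14},
    {"gripper": 0, "dx": 0, "dy": 0, "dz": 0, "wx": 0, "wy": 0, "wz": 0.28},
    {"gripper": 0, "dx": 0, "dy": 0, "dz": 0, "wx": 0, "wy": 0, "wz": 0.42},
    {"gripper": 0, "dx": 0, "dy": 0, "dz": 0, "wx": 0, "wy": 0, "wz": 0.56},
    {"gripper": 0, "dx": 0, "dy": 0, "dz": 0, "wx": 0, "wy": 0, "wz": 0.7},
  ],
)

```text
clock: 10.4
position: [0.4726, -0.1042, 0.1214]
tcp_rot: [-2.586, -0.274, -0.968]
force: [6.2, -0.7, 2.8]
gripper_width: 0.0108
grip_force: 58.9
```

```bash
python3 st.py
```

```text
[-0.0964 -0.0008  0.1214] [ 1.6332 -0.2092 -1.1841  2.3819 -1.1191  0.5872 -1.1627] [ 6.2439 -0.7132  2.8088] tq tool [ 0.636   0.3929 -0.1265] 0.010756187057252516 58.88211735909863
rel keyR0 [-0.0066  0.001   2.6591]
```

send_rows(
  rows=[
    {"gripper": 60, "dx": 0, "dy": 0, "dz": 0, "wx": 0, "wy": 0, "wz": 0},
    {"gripper": 60, "dx": 0, "dy": 0, "dz": 0, "wx": 0, "wy": 0, "wz": 0},
    {"gripper": 60, "dx": 0, "dy": 0, "dz": -10, "wx": 0, "wy": 0, "wz": 0},
    {"gripper": 60, "dx": 0, "dy": 0, "dz": -24, "wx": 0, "wy": 0, "wz": 0},
    {"gripper": 60, "dx": 0, "dy": 0, "dz": -38, "wx": 0, "wy": 0, "wz": 0},
  ],
)

```text
clock: 10.9
position: [0.4486, -0.1076, 0.1509]
tcp_rot: [-2.59, -0.274, -0.96]
force: [-0.5, -0.3, -0.3]
gripper_width: 0.0598
grip_force: 0.0
```

send_rows(
  rows=[
    {"gripper": 60, "dx": 0, "dy": 0, "dz": -10, "wx": 0, "wy": 0, "wz": 0},
    {"gripper": 60, "dx": 0, "dy": 0, "dz": -10, "wx": 0, "wy": 0, "wz": 0},
  ],
)

```text
clock: 11.1
position: [0.4434, -0.1092, 0.1595]
tcp_rot: [-2.59, -0.276, -0.96]
force: [0.4, 0.8, -0.1]
gripper_width: 0.0598
grip_force: 0.0
```

```bash
python3 st.py; python3 - <<'E'
from g import *
chain(kp(.048,2.66))
E
```

```text
[-0.1261  0.      0.1595] [ 1.502  -0.365  -0.9451  2.3909 -1.0946  0.7782 -1.183 ] [ 0.3638  0.7823 -0.1306] tq tool [-0.4731 -0.2877  0.0015] 0.059779677370399534 0.0
rel keyR0 [-0.0048 -0.0025  2.6515]
[-0.035  0.12   3.855  0.003 -0.003  0.008]
```

send_rows(
  rows=[
    {"gripper": 60, "dx": 0, "dy": 0, "dz": 2, "wx": 0, "wy": 0, "wz": -0.14},
    {"gripper": 60, "dx": 0, "dy": 0, "dz": 2, "wx": 0, "wy": 0, "wz": -0.28},
    {"gripper": 60, "dx": 0, "dy": 0, "dz": 2, "wx": 0, "wy": 0, "wz": -0.42},
    {"gripper": 60, "dx": 0, "dy": 0, "dz": 2, "wx": 0, "wy": 0, "wz": -0.56},
    {"gripper": 60, "dx": 0, "dy": 0, "dz": 2, "wx": 0, "wy": 0, "wz": -0.7},
  ],
)

```text
clock: 11.6
position: [0.4448, -0.1082, 0.1567]
tcp_rot: [-2.892, -0.562, -0.249]
force: [0.1, 0.9, 0.4]
gripper_width: 0.0597
grip_force: 0.0
```

send_rows(
  rows=[
    {"gripper": 60, "dx": 0, "dy": 0, "dz": 0, "wx": 0, "wy": 0, "wz": -0.14},
    {"gripper": 60, "dx": 0, "dy": 0, "dz": 0, "wx": 0, "wy": 0, "wz": -0.28},
    {"gripper": 60, "dx": 0, "dy": 0, "dz": 0, "wx": 0, "wy": 0, "wz": -0.42},
    {"gripper": 60, "dx": 0, "dy": 0, "dz": 0, "wx": 0, "wy": 0, "wz": -0.56},
    {"gripper": 60, "dx": 0, "dy": 0, "dz": 0, "wx": 0, "wy": 0, "wz": -0.7},
  ],
)

```text
clock: 12.1
position: [0.4448, -0.1082, 0.1566]
tcp_rot: [2.921, -0.573, 0.589]
force: [0.3, -0.2, -0.2]
gripper_width: 0.06
grip_force: 0.0
```

send_rows(
  rows=[
    {"gripper": 60, "dx": 0, "dy": 0, "dz": 0, "wx": 0, "wy": 0, "wz": -0.14},
    {"gripper": 60, "dx": 0, "dy": 0, "dz": 0, "wx": 0, "wy": 0, "wz": -0.28},
    {"gripper": 60, "dx": 0, "dy": 0, "dz": 0, "wx": 0, "wy": 0, "wz": -0.42},
    {"gripper": 60, "dx": 0, "dy": 0, "dz": 0, "wx": 0, "wy": 0, "wz": -0.56},
    {"gripper": 60, "dx": 0, "dy": 0, "dz": 0, "wx": 0, "wy": 0, "wz": -0.7},
  ],
)

```text
clock: 12.6
position: [0.4448, -0.1082, 0.1567]
tcp_rot: [2.603, -0.301, 1.307]
force: [-0.3, 0.2, 0.3]
gripper_width: 0.0598
grip_force: 0.0
```

send_rows(
  rows=[
    {"gripper": 60, "dx": 0, "dy": 0, "dz": 0, "wx": 0, "wy": 0, "wz": -0.14},
    {"gripper": 60, "dx": 0, "dy": 0, "dz": 0, "wx": 0, "wy": 0, "wz": -0.28},
    {"gripper": 60, "dx": 0, "dy": 0, "dz": 0, "wx": 0, "wy": 0, "wz": -0.42},
    {"gripper": 60, "dx": 0, "dy": 0, "dz": 0, "wx": 0, "wy": 0, "wz": -0.56},
    {"gripper": 60, "dx": 0, "dy": 0, "dz": 0, "wx": 0, "wy": 0, "wz": -0.7},
  ],
)

```text
clock: 13.1
position: [0.4448, -0.1082, 0.1567]
tcp_rot: [2.538, 0.089, 1.896]
force: [-0.1, -0.9, 0.7]
gripper_width: 0.0597
grip_force: 0.0
```

```bash
python3 st.py; python3 - <<'E'
from g import *
chain(kp(.048,2.66-np.pi),kp(.003,2.66-np.pi))
E
```

```text
[-0.1245  0.0008  0.1567] [ 1.2571 -0.2911 -0.7652  2.3976 -0.9909  0.6844  1.5295] [-0.1419 -0.8919  0.7346] tq tool [0.6251 0.1009 0.0262] 0.05969136504547705 0.0
rel keyR0 [ 0.0018 -0.0015 -0.1534]
[-0.782  0.102  0.691 -0.002  0.001 -0.328]
[ 0. -0. 45.  0.  0.  0.]
```

send_rows(
  rows=[
    {"gripper": 60, "dx": 0, "dy": 0, "dz": 0, "wx": 0, "wy": 0, "wz": -0.14},
    {"gripper": 60, "dx": -1, "dy": 0, "dz": 0, "wx": 0, "wy": 0, "wz": -0.28},
    {"gripper": 60, "dx": -1, "dy": 0, "dz": 2, "wx": 0, "wy": 0, "wz": -0.33},
    {"gripper": 60, "dx": -1, "dy": 0, "dz": 15, "wx": 0, "wy": 0, "wz": -0.33},
    {"gripper": 60, "dx": -1, "dy": 0, "dz": 28, "wx": 0, "wy": 0, "wz": -0.33},
  ],
)

```text
clock: 13.6
position: [0.4611, -0.1062, 0.1338]
tcp_rot: [2.587, 0.269, 2.171]
force: [-0.7, -0.6, 0.0]
gripper_width: 0.0596
grip_force: 0.0
```

```bash
python3 st.py; python3 - <<'E'
from g import *
chain(kp(.003,2.66-np.pi))
E
```

```text
[-0.1081 -0.0006  0.1338] [ 1.2387 -0.1959 -0.8104  2.396  -0.9903  0.5697  1.8551] [-0.7442 -0.6398  0.0202] tq tool [0.4631 0.2786 0.0384] 0.05956963704144264 0.0
rel keyR0 [ 0.0018 -0.0025 -0.478 ]
[ 0.6    0.195 17.574 -0.002  0.002 -0.004]
```

send_rows(
  rows=[
    {"gripper": 60, "dx": 0, "dy": 0, "dz": 9, "wx": 0, "wy": 0, "wz": 0},
    {"gripper": 60, "dx": 0, "dy": 0, "dz": 16, "wx": 0, "wy": 0, "wz": 0},
    {"gripper": 30, "dx": 0, "dy": 0, "dz": 16, "wx": 0, "wy": 0, "wz": 0},
    {"gripper": 0, "dx": 0, "dy": 0, "dz": 16, "wx": 0, "wy": 0, "wz": 0},
    {"gripper": 0, "dx": 0, "dy": 0, "dz": 16, "wx": 0, "wy": 0, "wz": 0},
  ],
)

```text
clock: 14.1
position: [0.4698, -0.1048, 0.1216]
tcp_rot: [2.587, 0.268, 2.169]
force: [-0.6, -0.4, 1.0]
gripper_width: 0.0166
grip_force: 0.0
```

send_rows(
  rows=[
    {"gripper": 0, "dx": 0, "dy": 0, "dz": 0, "wx": 0, "wy": 0, "wz": 0},
    {"gripper": 0, "dx": 0, "dy": 0, "dz": 0, "wx": 0, "wy": 0, "wz": 0},
    {"gripper": 0, "dx": 0, "dy": 0, "dz": 0, "wx": 0, "wy": 0, "wz": 0},
  ],
)

```text
clock: 14.4
position: [0.471, -0.1038, 0.1228]
tcp_rot: [2.585, 0.268, 2.171]
force: [-2.3, 6.3, 10.5]
gripper_width: 0.0113
grip_force: 58.3
```

```bash
python3 st.py
```

```text
[-0.098  -0.0001  0.1228] [ 1.2311 -0.1426 -0.837   2.3916 -0.9868  0.5097  1.8521] [-2.3055  6.3268 10.4722] tq tool [-0.9891  0.9494 -0.0332] 0.011267256118649243 58.34504793558153
rel keyR0 [-0.0002 -0.0018 -0.4778]
```

send_rows(
  rows=[
    {"gripper": 0, "dx": 0, "dy": 0, "dz": 0, "wx": 0, "wy": 0, "wz": 0.14},
    {"gripper": 0, "dx": 0, "dy": 0, "dz": 0, "wx": 0, "wy": 0, "wz": 0.28},
    {"gripper": 0, "dx": 0, "dy": 0, "dz": 0, "wx": 0, "wy": 0, "wz": 0.42},
    {"gripper": 0, "dx": 0, "dy": 0, "dz": 0, "wx": 0, "wy": 0, "wz": 0.56},
    {"gripper": 0, "dx": 0, "dy": 0, "dz": 0, "wx": 0, "wy": 0, "wz": 0.7},
  ],
)

```text
clock: 14.9
position: [0.4711, -0.1037, 0.1229]
tcp_rot: [2.542, -0.129, 1.583]
force: [-3.1, 6.4, 13.8]
gripper_width: 0.0107
grip_force: 58.9
```

send_rows(
  rows=[
    {"gripper": 0, "dx": 0, "dy": 0, "dz": 0, "wx": 0, "wy": 0, "wz": 0.14},
    {"gripper": 0, "dx": 0, "dy": 0, "dz": 0, "wx": 0, "wy": 0, "wz": 0.28},
    {"gripper": 0, "dx": 0, "dy": 0, "dz": 0, "wx": 0, "wy": 0, "wz": 0.42},
    {"gripper": 0, "dx": 0, "dy": 0, "dz": 0, "wx": 0, "wy": 0, "wz": 0.5},
    {"gripper": 0, "dx": 0, "dy": 0, "dz": 0, "wx": 0, "wy": 0, "wz": 0.58},
  ],
)

```text
clock: 15.4
position: [0.4713, -0.1037, 0.123]
tcp_rot: [2.688, -0.426, 1.065]
force: [-1.6, 5.6, 15.1]
gripper_width: 0.0111
grip_force: 59.1
```

```bash
python3 st.py
```

```text
[-0.0976 -0.0001  0.123 ] [ 1.3996 -0.1617 -0.9851  2.3862 -1.0318  0.5379  0.6125] [-1.6139  5.5867 15.085 ] tq tool [ 0.9539  1.5442 -0.1179] 0.011134177137578988 59.099229867279064
rel keyR0 [-0.0014 -0.0009  0.805 ]
```

send_rows(
  rows=[
    {"gripper": 0, "dx": 0, "dy": 0, "dz": 0, "wx": 0, "wy": 0, "wz": 0.06},
    {"gripper": 0, "dx": 0, "dy": 0, "dz": 0, "wx": 0, "wy": 0, "wz": 0.12},
    {"gripper": 0, "dx": 0, "dy": 0, "dz": 0, "wx": 0, "wy": 0, "wz": 0.18},
    {"gripper": 0, "dx": 0, "dy": 0, "dz": 0, "wx": 0, "wy": 0, "wz": 0.24},
    {"gripper": 0, "dx": 0, "dy": 0, "dz": 0, "wx": 0, "wy": 0, "wz": 0.3},
  ],
)

```text
clock: 15.9
position: [0.4714, -0.1038, 0.1231]
tcp_rot: [2.834, -0.538, 0.752]
force: [-3.2, 5.6, 15.3]
gripper_width: 0.0109
grip_force: 59.2
```

```bash
python3 st.py
```

```text
[-0.0976 -0.0002  0.1231] [ 1.4432 -0.1689 -1.0224  2.385  -1.0455  0.5469  0.3263] [-3.1964  5.5512 15.3183] tq tool [ 1.3094  1.2641 -0.1753] 0.010914590337590204 59.20272310249857
rel keyR0 [-0.0018 -0.0007  1.104 ]
```

send_rows(
  rows=[
    {"gripper": 0, "dx": 0, "dy": 0, "dz": 0, "wx": 0, "wy": 0, "wz": 0.05},
    {"gripper": 0, "dx": 0, "dy": 0, "dz": 0, "wx": 0, "wy": 0, "wz": 0.1},
    {"gripper": 0, "dx": 0, "dy": 0, "dz": 0, "wx": 0, "wy": 0, "wz": 0.15},
    {"gripper": 0, "dx": 0, "dy": 0, "dz": 0, "wx": 0, "wy": 0, "wz": 0.17},
  ],
)

```text
clock: 16.3
position: [0.4715, -0.1039, 0.1231]
tcp_rot: [2.937, -0.581, 0.559]
force: [-3.1, 4.7, 14.6]
gripper_width: 0.0109
grip_force: 61.4
```

```bash
python3 st.py
```

```text
[-0.0975 -0.0003  0.1231] [ 1.4691 -0.1737 -1.0444  2.3843 -1.0536  0.5525  0.1653] [-3.0636  4.6882 14.5876] tq tool [ 1.4537  1.1516 -0.9856] 0.010912944084732734 61.41371051548049
rel keyR0 [-0.0019 -0.0009  1.2724]
```

Torque jumped to 1 N m at about 4.41 rad, so the key is at its end stop. Hold briefly, then release and withdraw.

send_rows(
  rows=[
    {"gripper": 0, "dx": 0, "dy": 0, "dz": 0, "wx": 0, "wy": 0, "wz": 0},
    {"gripper": 0, "dx": 0, "dy": 0, "dz": 0, "wx": 0, "wy": 0, "wz": 0},
    {"gripper": 60, "dx": 0, "dy": 0, "dz": 0, "wx": 0, "wy": 0, "wz": 0},
    {"gripper": 60, "dx": 0, "dy": 0, "dz": 0, "wx": 0, "wy": 0, "wz": 0},
    {"gripper": 60, "dx": 0, "dy": 0, "dz": -14, "wx": 0, "wy": 0, "wz": 0},
  ],
)

```text
clock: 16.8
position: [0.4616, -0.1058, 0.1323]
tcp_rot: [2.94, -0.579, 0.556]
force: [-0.5, -0.4, 1.0]
gripper_width: 0.0543
grip_force: 0.0
```

send_rows(
  rows=[
    {"gripper": 60, "dx": 0, "dy": 0, "dz": -14, "wx": 0, "wy": 0, "wz": 0},
    {"gripper": 60, "dx": 0, "dy": 0, "dz": -28, "wx": 0, "wy": 0, "wz": 0},
    {"gripper": 60, "dx": 0, "dy": 0, "dz": -38, "wx": 0, "wy": 0, "wz": 0},
    {"gripper": 60, "dx": 0, "dy": 0, "dz": -38, "wx": 0, "wy": 0, "wz": 0},
  ],
)

```text
clock: 17.2
position: [0.4404, -0.1113, 0.1647]
tcp_rot: [2.935, -0.578, 0.557]
force: [0.7, -0.9, 0.3]
gripper_width: 0.06
grip_force: 0.0
```

```bash
python3 st.py; python3 - <<'E'
from g import *
f=vision.grab_frame("side")[:,:,::-1]; g=vision.grab_frame("top")[:,:,::-1]
cv2.imwrite("pics/c5.png",np.hstack([cv2.resize(f[100:240,240:400],None,fx=2.5,fy=2.5,interpolation=cv2.INTER_CUBIC),cv2.resize(g[150:290,320:480],None,fx=2.5,fy=2.5,interpolation=cv2.INTER_CUBIC)]))
p,R=cur()
chain((box([-.09,-.04,.22]),R),(box([-.02,-.07,.25]),DOWN),(box([.034,-.07,.16]),DOWN),(box([.034,-.07,.11]),DOWN))
E
```

```text
[-0.1294 -0.0014  0.1647] [ 1.4303 -0.3575 -0.8757  2.3903 -1.057   0.772   0.1649] [ 0.7129 -0.9071  0.278 ] tq tool [ 0.1296 -0.5582  0.0378] 0.05997258478691674 0.0
rel keyR0 [-0.0027 -0.005   1.2739]
[ 49.802  56.399 -23.52    0.      0.      0.   ]
[62.538 50.456 15.594  0.094 -0.605  0.287]
[54. -0. 90.  0.  0.  0.]
[-0. -0. 50.  0.  0.  0.]
```

View pics/c5.png

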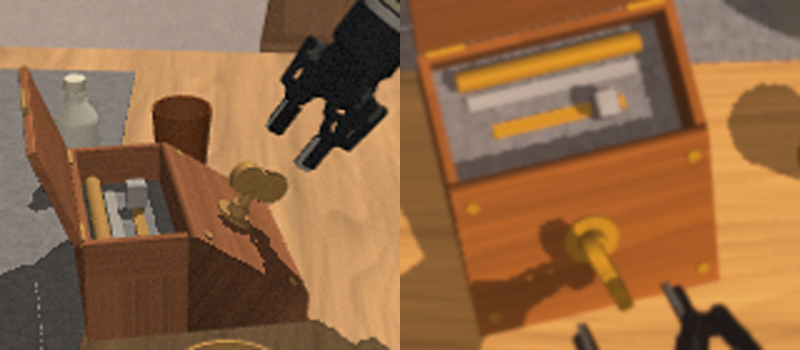

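Key's bow has turned to point down the slope, consistent with 4.4 rad, and the slide is still at the right end. Next, go to the right of the block.

send_rows(
  rows=[
    {"gripper": 60, "dx": 17, "dy": 19, "dz": -20, "wx": 0, "wy": 0, "wz": 0},
    {"gripper": 30, "dx": 34, "dy": 38, "dz": -24, "wx": 0, "wy": 0, "wz": 0},
    {"gripper": 0, "dx": 50, "dy": 56, "dz": -24, "wx": 0, "wy": 0, "wz": 0},
    {"gripper": 0, "dx": 50, "dy": 56, "dz": -24, "wx": 0, "wy": 0, "wz": 0},
  ],
)

```text
clock: 17.7
position: [0.489, -0.1418, 0.2224]
tcp_rot: [2.935, -0.582, 0.558]
force: [0.8, 0.5, -0.6]
gripper_width: 0.0167
grip_force: 0.0
```

send_rows(
  rows=[
    {"gripper": 0, "dx": 12, "dy": 10, "dz": 3, "wx": 0.019, "wy": -0.121, "wz": 0.057},
    {"gripper": 0, "dx": 25, "dy": 20, "dz": 6, "wx": 0.038, "wy": -0.242, "wz": 0.115},
    {"gripper": 0, "dx": 37, "dy": 30, "dz": 9, "wx": 0.056, "wy": -0.363, "wz": 0.172},
    {"gripper": 0, "dx": 50, "dy": 40, "dz": 12, "wx": 0.075, "wy": -0.484, "wz": 0.23},
    {"gripper": 0, "dx": 62, "dy": 50, "dz": 16, "wx": 0.094, "wy": -0.605, "wz": 0.287},
  ],
)

```text
clock: 18.2
position: [0.5385, -0.1423, 0.2449]
tcp_rot: [3.141, -0.214, 0.345]
force: [-1.2, 1.3, 2.2]
gripper_width: 0.0003
grip_force: 0.0
```

```bash
python3 st.py; python3 - <<'E'
from g import *
chain((box([.034,-.068,.16]),DOWN),(box([.034,-.068,.11]),DOWN))
E
```

```text
[-0.0394 -0.0513  0.2449] [ 1.4026  0.2023 -1.2563  1.8051  0.0994  1.086  -1.0931] [-1.1862  1.2638  2.1865] tq tool [ 0.1046 -0.189  -0.0435] 0.00028838703142513314 0.0
rel keyR0 [ 0.3494 -0.2603  1.4143]
[50.59  27.085 97.88  -0.015 -0.214  0.145]
[-0. -0. 50.  0.  0.  0.]
```

send_rows(
  rows=[
    {"gripper": 0, "dx": 15, "dy": 9, "dz": 0, "wx": -0.004, "wy": -0.07, "wz": 0.05},
    {"gripper": 0, "dx": 30, "dy": 18, "dz": 15, "wx": -0.008, "wy": -0.14, "wz": 0.1},
    {"gripper": 0, "dx": 45, "dy": 27, "dz": 35, "wx": -0.015, "wy": -0.214, "wz": 0.145},
    {"gripper": 0, "dx": 48, "dy": 27, "dz": 50, "wx": -0.015, "wy": -0.214, "wz": 0.145},
    {"gripper": 0, "dx": 48, "dy": 27, "dz": 60, "wx": -0.015, "wy": -0.214, "wz": 0.145},
  ],
)

```text
clock: 18.7
position: [0.6046, -0.1445, 0.1948]
tcp_rot: [-3.137, -0.003, 0.206]
force: [-0.3, 0.2, -0.6]
gripper_width: 0.0004
grip_force: 0.0
```

```bash
python3 st.py; python3 - <<'E'
from g import *
chain((box([.034,-.068,.16]),DOWN),(box([.034,-.068,.11]),DOWN))
E
```

```text
[ 0.0249 -0.0666  0.1948] [ 0.9264  0.508  -1.0206  1.578   0.4391  1.3047 -1.5189] [-0.3015  0.2014 -0.5606] tq tool [-0.017  -0.045  -0.0099] 0.0004358289182316285 0.0
rel keyR0 [ 0.4809 -0.4711  1.5131]
[ 8.999  1.636 34.83  -0.005 -0.003  0.006]
[-0. -0. 50.  0.  0.  0.]
```

Now descend right of the block and push left (to tool y of about +12 mm in the box frame).

send_rows(
  rows=[
    {"gripper": 0, "dx": 9, "dy": 2, "dz": 20, "wx": -0.005, "wy": -0.003, "wz": 0.006},
    {"gripper": 0, "dx": 9, "dy": 2, "dz": 40, "wx": -0.005, "wy": -0.003, "wz": 0.006},
    {"gripper": 0, "dx": 9, "dy": 2, "dz": 60, "wx": -0.005, "wy": -0.003, "wz": 0.006},
    {"gripper": 0, "dx": 9, "dy": 2, "dz": 75, "wx": -0.005, "wy": -0.003, "wz": 0.006},
    {"gripper": 0, "dx": 9, "dy": 2, "dz": 84, "wx": -0.005, "wy": -0.003, "wz": 0.006},
  ],
)

```text
clock: 19.2
position: [0.6128, -0.1479, 0.1124]
tcp_rot: [3.137, -0.0, 0.195]
force: [-1.0, -0.6, -0.1]
gripper_width: -0.0002
grip_force: 0.0
```

send_rows(
  rows=[
    {"gripper": 0, "dx": 0, "dy": -8, "dz": 0, "wx": 0, "wy": 0, "wz": 0},
    {"gripper": 0, "dx": 0, "dy": -16, "dz": 0, "wx": 0, "wy": 0, "wz": 0},
    {"gripper": 0, "dx": 0, "dy": -24, "dz": 0, "wx": 0, "wy": 0, "wz": 0},
    {"gripper": 0, "dx": 0, "dy": -32, "dz": 0, "wx": 0, "wy": 0, "wz": 0},
    {"gripper": 0, "dx": 0, "dy": -40, "dz": 0, "wx": 0, "wy": 0, "wz": 0},
  ],
)

```text
clock: 19.7
position: [0.6065, -0.107, 0.1139]
tcp_rot: [3.136, -0.002, 0.196]
force: [-0.2, -2.0, 1.9]
gripper_width: -0.0001
grip_force: 0.9
```

send_rows(
  rows=[
    {"gripper": 0, "dx": 0, "dy": -8, "dz": 0, "wx": 0, "wy": 0, "wz": 0},
    {"gripper": 0, "dx": 0, "dy": -16, "dz": 0, "wx": 0, "wy": 0, "wz": 0},
    {"gripper": 0, "dx": 0, "dy": -24, "dz": 0, "wx": 0, "wy": 0, "wz": 0},
    {"gripper": 0, "dx": 0, "dy": -32, "dz": 0, "wx": 0, "wy": 0, "wz": 0},
    {"gripper": 0, "dx": 0, "dy": -36, "dz": 0, "wx": 0, "wy": 0, "wz": 0},
  ],
)

```text
clock: 20.2
position: [0.5992, -0.0712, 0.1131]
tcp_rot: [3.137, -0.001, 0.197]
force: [0.1, -0.5, 1.3]
gripper_width: -0.0003
grip_force: 0.8
```

```bash
python3 st.py
```

```text
[0.0341 0.0063 0.1131] [ 0.8045  0.5517 -0.9917  1.708   0.5042  1.1581 -1.7024] [ 0.0987 -0.509   1.3465] tq tool [-0.316   0.0205 -0.0138] -0.0003022230348781698 0.8054102584719658
rel keyR0 [ 0.4737 -0.4818  1.5191]
```

send_rows(
  rows=[
    {"gripper": 0, "dx": 0, "dy": -3, "dz": 0, "wx": 0, "wy": 0, "wz": 0},
    {"gripper": 0, "dx": 0, "dy": -6, "dz": 0, "wx": 0, "wy": 0, "wz": 0},
    {"gripper": 0, "dx": 0, "dy": -8, "dz": 0, "wx": 0, "wy": 0, "wz": 0},
    {"gripper": 0, "dx": 0, "dy": -8, "dz": 0, "wx": 0, "wy": 0, "wz": 0},
  ],
)

```text
clock: 20.6
position: [0.5978, -0.0646, 0.113]
tcp_rot: [3.137, -0.001, 0.196]
force: [0.4, -0.3, 0.8]
gripper_width: -0.0
grip_force: 0.3
```

```bash
python3 st.py
```

```text
[0.034  0.0131 0.113 ] [ 0.7972  0.5483 -0.9938  1.7134  0.5027  1.1561 -1.7143] [ 0.3894 -0.2649  0.7501] tq tool [-0.1369 -0.042  -0.0065] -8.975295856386869e-07 0.31316391192376614
rel keyR0 [ 0.4734 -0.4825  1.52  ]
```

send_rows(
  rows=[
    {"gripper": 0, "dx": 0, "dy": -2, "dz": 0, "wx": 0, "wy": 0, "wz": 0},
    {"gripper": 0, "dx": 0, "dy": -4, "dz": 0, "wx": 0, "wy": 0, "wz": 0},
    {"gripper": 0, "dx": 0, "dy": -4, "dz": 0, "wx": 0, "wy": 0, "wz": 0},
  ],
)

```text
clock: 20.9
position: [0.5976, -0.0641, 0.1131]
tcp_rot: [3.133, -0.001, 0.193]
force: [2.5, -9.9, 1.1]
gripper_width: 0.0
grip_force: 5.3
```

```bash
python3 st.py
```

```text
[0.034  0.0136 0.1131] [ 0.7944  0.5461 -0.9927  1.7151  0.5049  1.1553 -1.7208] [ 2.5026 -9.9304  1.1204] tq tool [-2.2154  0.1115 -0.0017] 1.1909790980045565e-07 5.288279107043081
rel keyR0 [ 0.4697 -0.486   1.5217]
```

Slide is at the play stop. Lift out and go behind the lid, checking the lid angle from the first pictures.

send_rows(
  rows=[
    {"gripper": 0, "dx": 0, "dy": 8, "dz": 0, "wx": 0, "wy": 0, "wz": 0},
    {"gripper": 0, "dx": 0, "dy": 8, "dz": -50, "wx": 0, "wy": 0, "wz": 0},
    {"gripper": 0, "dx": 0, "dy": 10, "dz": -100, "wx": 0, "wy": 0, "wz": 0},
    {"gripper": 0, "dx": 0, "dy": 10, "dz": -150, "wx": 0, "wy": 0, "wz": 0},
    {"gripper": 0, "dx": 0, "dy": 10, "dz": -200, "wx": 0, "wy": 0, "wz": 0},
  ],
)

```text
clock: 21.4
position: [0.5981, -0.0692, 0.3149]
tcp_rot: [3.138, -0.001, 0.197]
force: [1.0, 0.1, -0.3]
gripper_width: -0.0002
grip_force: 0.0
```

send_rows(
  rows=[
    {"gripper": 0, "dx": 10, "dy": 0, "dz": -15, "wx": 0, "wy": 0, "wz": 0},
    {"gripper": 0, "dx": 50, "dy": 0, "dz": -15, "wx": 0, "wy": 0, "wz": 0},
    {"gripper": 0, "dx": 90, "dy": 0, "dz": -15, "wx": 0, "wy": 0, "wz": 0},
    {"gripper": 0, "dx": 130, "dy": 0, "dz": -15, "wx": 0, "wy": 0, "wz": 0},
    {"gripper": 0, "dx": 154, "dy": 0, "dz": -15, "wx": 0, "wy": 0, "wz": 0},
  ],
)

```text
clock: 21.9
position: [0.7514, -0.0385, 0.3263]
tcp_rot: [3.139, 0.001, 0.197]
force: [0.1, -0.3, -0.1]
gripper_width: 0.0001
grip_force: 0.0
```

```bash
python3 st.py; python3 - <<'E'
from g import *
T=np.array([(20,102),(388,17)])/3.2+[315,105]; S=(np.array([(470,82),(474,18)])-[448,0])/2.7+[240,120]
for th in(1.7,1.75,1.8,1.85,1.9,1.95,2.0):
    P=[box([.102-.11*np.cos(th),y,.1155+.11*np.sin(th)]) for y in(.102,-.102)]
    print(th,(proj("top",P)-T).round(1).ravel(),(proj("side",P)-S).round(1).ravel())
chain((box([.188,0,.33]),DOWN),(box([.188,0,.22]),DOWN))
E
```

```text
[0.1898 0.0082 0.3263] [ 0.4773  0.6975 -0.9633  0.9962  0.5619  1.6807 -1.6625] [ 0.0833 -0.2989 -0.097 ] tq tool [-0.0116  0.0424  0.0255] 8.720525769179095e-05 0.0
rel keyR0 [ 0.4762 -0.4819  1.5194]
1.7 [ 3.8 16.8  6.3 16.3] [17.1  5.9 10.8 -4.5]
1.75 [ 3.  13.8  5.4 13.3] [14.7  6.4  8.8 -4.1]
1.8 [ 2.3 10.9  4.4 10.5] [12.3  7.   6.7 -3.6]
1.85 [1.6 8.1 3.4 7.8] [10.   7.7  4.8 -3. ]
1.9 [0.9 5.3 2.4 5.1] [ 7.7  8.5  2.8 -2.3]
1.95 [0.3 2.7 1.4 2.6] [ 5.5  9.4  0.9 -1.5]
2.0 [-0.4  0.2  0.3  0.2] [ 3.3 10.4 -0.9 -0.6]
[-1.799  8.194 -3.657  0.003  0.001 -0.003]
[ -0.  -0. 110.   0.   0.   0.]
```

Lid angle is about 1.97 rad. Descend behind it, then sweep it over.

send_rows(
  rows=[
    {"gripper": 0, "dx": -1, "dy": 4, "dz": 35, "wx": 0, "wy": 0, "wz": 0},
    {"gripper": 0, "dx": -2, "dy": 8, "dz": 70, "wx": 0, "wy": 0, "wz": 0},
    {"gripper": 0, "dx": -2, "dy": 8, "dz": 106, "wx": 0, "wy": 0, "wz": 0},
    {"gripper": 0, "dx": -15, "dy": 8, "dz": 106, "wx": 0, "wy": 0, "wz": 0},
    {"gripper": 0, "dx": -30, "dy": 8, "dz": 106, "wx": 0, "wy": 0, "wz": 0},
  ],
)

```text
clock: 22.4
position: [0.7214, -0.0533, 0.2199]
tcp_rot: [3.139, 0.001, 0.197]
force: [3.6, 0.3, 3.0]
gripper_width: 0.0002
grip_force: 1.7
```

send_rows(
  rows=[
    {"gripper": 0, "dx": -8, "dy": 0, "dz": 0, "wx": 0, "wy": 0, "wz": 0},
    {"gripper": 0, "dx": -16, "dy": 0, "dz": 0, "wx": 0, "wy": 0, "wz": 0},
    {"gripper": 0, "dx": -24, "dy": 0, "dz": 0, "wx": 0, "wy": 0, "wz": 0},
    {"gripper": 0, "dx": -32, "dy": 0, "dz": 0, "wx": 0, "wy": 0, "wz": 0},
    {"gripper": 0, "dx": -37, "dy": 0, "dz": 0, "wx": 0, "wy": 0, "wz": 0},
  ],
)

```text
clock: 22.9
position: [0.6852, -0.0611, 0.2224]
tcp_rot: [3.137, -0.001, 0.196]
force: [2.9, 0.4, 1.3]
gripper_width: -0.0001
grip_force: 1.2
```

```bash
python3 st.py
```

```text
[ 0.1204 -0.0008  0.2224] [ 0.6751  0.6227 -1.0029  1.3678  0.5249  1.4262 -1.6874] [2.9322 0.4453 1.3336] tq tool [-0.0276  0.5072  0.0111] -9.049726845529403e-05 1.2227357144001871
rel keyR0 [ 0.473  -0.4823  1.52  ]
```

send_rows(
  rows=[
    {"gripper": 0, "dx": -10, "dy": 0, "dz": 1, "wx": 0, "wy": 0, "wz": 0},
    {"gripper": 0, "dx": -19, "dy": 0, "dz": 2, "wx": 0, "wy": 0, "wz": 0},
    {"gripper": 0, "dx": -28, "dy": 0, "dz": 4, "wx": 0, "wy": 0, "wz": 0},
    {"gripper": 0, "dx": -38, "dy": 0, "dz": 8, "wx": 0, "wy": 0, "wz": 0},
    {"gripper": 0, "dx": -48, "dy": 0, "dz": 13, "wx": 0, "wy": 0, "wz": 0},
  ],
)

```text
clock: 23.4
position: [0.6377, -0.0707, 0.2089]
tcp_rot: [3.137, -0.001, 0.196]
force: [2.4, 0.1, 0.1]
gripper_width: -0.0004
grip_force: 1.0
```

send_rows(
  rows=[
    {"gripper": 0, "dx": -8, "dy": 0, "dz": 6, "wx": 0, "wy": 0, "wz": 0},
    {"gripper": 0, "dx": -16, "dy": 0, "dz": 13, "wx": 0, "wy": 0, "wz": 0},
    {"gripper": 0, "dx": -23, "dy": 0, "dz": 21, "wx": 0, "wy": 0, "wz": 0},
    {"gripper": 0, "dx": -29, "dy": 0, "dz": 29, "wx": 0, "wy": 0, "wz": 0},
    {"gripper": 0, "dx": -32, "dy": 0, "dz": 37, "wx": 0, "wy": 0, "wz": 0},
  ],
)

```text
clock: 23.9
position: [0.6064, -0.077, 0.1712]
tcp_rot: [3.137, 0.0, 0.196]
force: [-2.0, 0.0, 2.7]
gripper_width: -0.0001
grip_force: 0.8
```

```bash
python3 st.py
```

```text
[ 0.0401 -0.0007  0.1712] [ 0.8425  0.5222 -1.049   1.6307  0.4753  1.2665 -1.6704] [-1.9986  0.0318  2.6703] tq tool [ 0.0212 -0.1624 -0.0058] -8.87042343419423e-05 0.8368935808539391
rel keyR0 [ 0.4742 -0.4831  1.52  ]
```

Contact is steady at about 3 N. Press the last 21 mm and a bit more.

send_rows(
  rows=[
    {"gripper": 0, "dx": -3, "dy": 0, "dz": 6, "wx": 0, "wy": 0, "wz": 0},
    {"gripper": 0, "dx": -6, "dy": 0, "dz": 12, "wx": 0, "wy": 0, "wz": 0},
    {"gripper": 0, "dx": -8, "dy": 0, "dz": 17, "wx": 0, "wy": 0, "wz": 0},
    {"gripper": 0, "dx": -9, "dy": 0, "dz": 21, "wx": 0, "wy": 0, "wz": 0},
    {"gripper": 0, "dx": -9, "dy": 0, "dz": 22, "wx": 0, "wy": 0, "wz": 0},
  ],
)

```text
clock: 24.4
position: [0.5984, -0.0785, 0.1506]
tcp_rot: [3.137, -0.001, 0.196]
force: [-5.9, -0.6, 15.9]
gripper_width: -0.0003
grip_force: 7.6
```

```bash
python3 st.py
```

```text
[ 0.032  -0.0006  0.1506] [ 0.852   0.5266 -1.0439  1.6721  0.4853  1.225  -1.6777] [-5.8899 -0.5973 15.9495] tq tool [ 0.1508 -1.3516  0.0153] -0.0003312072790668079 7.649294460861711
rel keyR0 [ 0.4734 -0.4828  1.5198]
```

send_rows(
  rows=[
    {"gripper": 0, "dx": 0, "dy": 0, "dz": 1, "wx": 0, "wy": 0, "wz": 0},
    {"gripper": 0, "dx": 0, "dy": 0, "dz": 2, "wx": 0, "wy": 0, "wz": 0},
    {"gripper": 0, "dx": 0, "dy": 0, "dz": 2, "wx": 0, "wy": 0, "wz": 0},
  ],
)

```text
clock: 24.7
position: [0.5985, -0.0784, 0.1505]
tcp_rot: [3.135, -0.0, 0.196]
force: [-10.9, -1.1, 26.0]
gripper_width: 0.0001
grip_force: 12.8
```

```bash
python3 st.py
```

```text
[ 0.032  -0.0006  0.1505] [ 0.8511  0.5266 -1.0438  1.6723  0.4866  1.2251 -1.679 ] [-10.9229  -1.1099  26.0485] tq tool [ 0.1969 -2.5993  0.0224] 0.00014562205097666038 12.828255607746542
rel keyR0 [ 0.4725 -0.4838  1.5194]
```

Lid is firmly shut: the tip is at z = 125.5 mm and not moving. Retreat upward and check.

send_rows(
  rows=[
    {"gripper": 0, "dx": 0, "dy": 0, "dz": -30, "wx": 0, "wy": 0, "wz": 0},
    {"gripper": 0, "dx": 0, "dy": 0, "dz": -70, "wx": 0, "wy": 0, "wz": 0},
    {"gripper": 0, "dx": 0, "dy": 0, "dz": -110, "wx": 0, "wy": 0, "wz": 0},
    {"gripper": 0, "dx": 0, "dy": 0, "dz": -150, "wx": 0, "wy": 0, "wz": 0},
    {"gripper": 0, "dx": 0, "dy": 0, "dz": -150, "wx": 0, "wy": 0, "wz": 0},
  ],
)

```text
clock: 25.2
position: [0.6001, -0.077, 0.3034]
tcp_rot: [3.135, -0.008, 0.196]
force: [0.5, -0.1, -0.3]
gripper_width: 0.0
grip_force: 0.0
```

```bash
python3 st.py; python3 - <<'E'
from g import *
f=vision.grab_frame("side")[:,:,::-1]
cv2.imwrite("pics/c6.png",cv2.resize(f[80:300,220:400],None,fx=2.7,fy=2.7,interpolation=cv2.INTER_CUBIC))
E
```

```text
[0.0339 0.0004 0.3034] [ 0.8931  0.4126 -1.1159  1.475   0.3771  1.4753 -1.5965] [ 0.5005 -0.1179 -0.2536] tq tool [ 0.0579  0.0331 -0.0057] 4.425222051845505e-05 0.0
rel keyR0 [ 0.4664 -0.4785  1.5203]
```

View pics/c6.png

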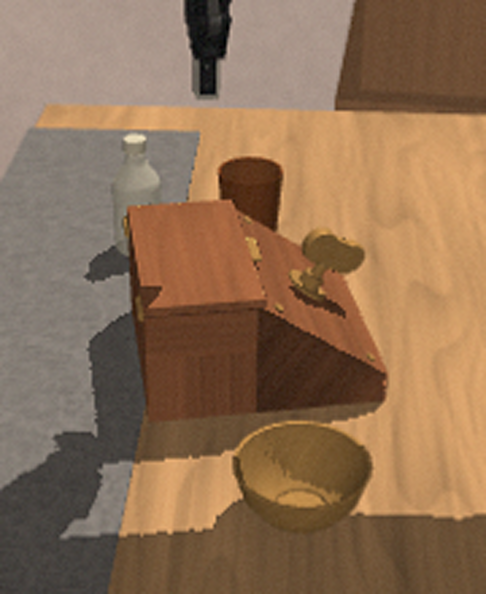

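The lid is flat and shut, the key is still in its wound position, and the bowl, tumbler and bottle are upright. The gripper is clear of everything.

```bash
python3 -c "
from bench import bot
print(bot.sign_off())"
```

```text
the job is handed in; nothing more can be done
None
```

I handed in the job after about 25 s on the robot clock: the key is wound to its end stop, the slide is at play, the lid is shut, and the bowl, tumbler and bottle look upright and unmoved in the last picture; no verdict came back.

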